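# Send the brass cord ends down the Y-chute into the round bowl

## Task

In this garment-printing workshop, a scoop of five brass hoodie-cord ends has to be emptied into the round steel bowl, not the square tin. Push the hinged flap of the sloping Y-chute fully over so that it closes off the lane to the square tin, then take the scoop and pour all five cord ends onto the top of the chute, above the flap, so that they slide down into the bowl. Finally set the empty scoop back upright on the bench and let go, leaving the flap as set and the other things on the bench alone.

Things in the scene. Friction and masses are not known exactly. Their poses are not given: they have to be found in the camera images.
- chute: Fixed open-topped metal Y-chute. Origin: on the bench under its middle; x points level downhill, y across, z up. Its smooth floor falls 27 deg from x=-130 mm (194 mm high) to the lower edge at x=137 (58 high). Walls 35 mm tall. Top part, x=-130 to -32: one channel 101 mm wide, closed at its upper end; below, a wedge (apex x=37) splits it into two lanes, centred at y=+65 and -65 at the exits.
- inlet (a point): Point on the chute's floor in the middle of the pouring channel, 50 mm down the slope from the upper end wall (height about 171 mm). Pour here.
- exit_plus (a point): Middle of the lower floor edge of the lane on the chute's +y side (height 58 mm).
- exit_minus (a point): Middle of the lower floor edge of the lane on the chute's -y side.
- flap (a joint): Hinge of the diverter flap (rad), at the wedge's apex, square to the sloping floor. Flap: dark steel plate 80 mm long, 38 tall, 4 thick, pointing uphill. 0: straight, both lanes open. Positive: tip swung to the chute's +y side, closing the +y lane, so parts go to the -y exit; negative: the reverse. Stops at +-0.62, fully over beyond 0.54. Stays where left; about 1 N at its post moves it.
- flap_post (a point): Centre of the top end of the flap's black post, a pin of 10 mm diameter standing 38 mm above the flap's top edge, 60 mm from the hinge, square to the sloping floor; push it sideways. At flap 0 its top is about 208 mm above the bench. Post and flap stand higher than the chute's walls beside them.
- flap_hinge (a point): Point on the flap's hinge axis, 40 mm above the sloping floor.
- scoop: Loose steel scoop, about 0.12 kg. Origin: centre of the underside; x to the open nose, y across, z up. Pan 65 mm wide, x=-47 to +56 mm; floor 3 mm thick, its last 34 mm rising 12 deg so parts stay in when level; side walls 28 mm tall, back 34. Black grip block over its rear: x=-48 to -12, 14 mm thick in y, z=34 to 82; pinch it across y from above. Nose down about 45 deg empties it.
- scoop_grip (a point): Point to grip: inside the grip block, 64 mm above the underside, 30 mm behind the scoop's origin.
- scoop_nose (a point): Middle of the scoop's front pouring edge (56 mm ahead of its origin, 9 mm above its underside).
- bowl: Loose round steel bowl, 122 mm in diameter at the rim, 48 mm tall, 3 mm wall, 0.35 kg, standing under one of the two exits (either one). Origin: centre of its underside. The cord ends must end in here.
- tin: Loose square steel tin, open on top, 114 x 114 x 48 mm, 0.35 kg, standing under the other exit. Origin: centre of its underside. Must get no cord ends.
- cord0: Brass cord end, a smooth square-section barrel 22 x 12 x 12 mm, 14 g, slides easily (friction about 0.14), lying loose in the scoop. Origin: its centre; x along its length.
- cord1: Brass cord end, a smooth square-section barrel 22 x 12 x 12 mm, 14 g, slides easily (friction about 0.14), lying loose in the scoop. Origin: its centre; x along its length.
- cord2: Brass cord end, a smooth square-section barrel 22 x 12 x 12 mm, 14 g, slides easily (friction about 0.14), lying loose in the scoop. Origin: its centre; x along its length.
- cord3: Brass cord end, a smooth square-section barrel 22 x 12 x 12 mm, 14 g, slides easily (friction about 0.14), lying loose in the scoop. Origin: its centre; x along its length.
- cord4: Brass cord end, a smooth square-section barrel 22 x 12 x 12 mm, 14 g, slides easily (friction about 0.14), lying loose in the scoop. Origin: its centre; x along its length.
- mini_press: Bystander: small white hand-held press on a black foot, 100 x 80 x 95 mm. Origin: centre of its underside. Leave alone.
- tape_roll: Bystander: orange tape roll lying flat, 90 mm in diameter, 24 mm tall. Origin: centre of its underside. Leave alone.
- squeegee: Bystander: flat green squeegee 100 x 45 x 16 mm. Origin: centre of its underside. Leave alone.

How it is judged:
By the outcome, as a careful person would: the job done as asked, in the order asked, and still so for the second after the job is handed in, with the robot touching nothing.
It also fails if it takes over 72 s, if anything falls off the work surface, if the arm or the gripper's body presses on something with over 40 N, if the wrist force passes 120 N, or if a joint passes its speed limit or range.

## Robot

A 6-joint arm with a two-finger parallel gripper is mounted at the origin on the work surface. World frame = base frame: x ahead of the robot, y to its left, z up, the work surface at z = 0. Lengths are in mm, angles in rad, forces in N, time in s.
With the tool pointing down it reaches from about 400 to 925 mm from the base axis. Payload 3.4 kg.
Tool frame: the origin (TCP) lies midway between the tips of the shut fingers; the grasp point (between the pads) lies 19 mm behind it (arm.grasp_offset is the distance from the TCP to the grasp point, in mm); z points along the fingers, y is the line along which they close (so a half turn about z gives the same grasp; the last joint's range is limited). The gripper opens to 85 mm and grips with 20 to 120 N. Pads are 22 mm wide; open, the fingers measure 114 mm over their backs; the gripper's body (76 mm by 85 mm) begins 54 mm behind the grasp point. The pads swing forward as they close: fully open they stand 13 mm farther back than shut.
Start: joints at [1.056, 0.307, 1.506, -0, 1.328, -0.073], TCP at [245.874, 519.786, 231.305] pointing down, gripper open.
Joint ranges: [-3.12, 3.12], [-1.05, 2.28], [0.14, 2.33], [-1.42, 4.57], [0.1, 2.73], [-2.68, 2.68]. Speed limits (rad/s): [2.57, 2.57, 3.14, 3.14, 3.14, 3.14].

## Interface

Orientations are given as a unit quaternion [x, y, z, w].
In Python, from cell import telemetry, viewer, sign_off, arm gives the robot as it stands.
- The arm moves only by the tool carry_out, never from a script. Its argument "targets" is a list of rows, each a list of 2 entries, a list of its own where there are three numbers: the shift along the tool's x, y, z scaled (see below), then the turn about the tool's z scaled (see below). A call has 1 to 10 rows; each row is the pose to reach, as a shift and turn from the pose commanded when the call began, along the tool's axes at that moment; what a row does not reach only later rows make up. The controller multiplies each number of a shift by 0.15 m and each number of a turn by 30 degrees. A row lasts 1/12 s, in which the tool goes at most 41.7 mm and 7.16 degrees, less where a joint would pass 70% of its speed; a pose out of reach is approached as far as the arm can. A call with a number of a shift or a turn outside -1 to 1 is refused whole. A call with a gripper value outside its range is refused whole. "hand" is the opening, from 0 (shut) to 1 (fully open), set as the call begins (left out, the last holds). The fingers move at their own pace and stop on an object; the grip force is fixed at half the most. Time passes only in rows, so rows that repeat a pose let the fingers close. It gives the time, the measured TCP pose, the force, the opening and the grip force at its end, in the units of the state.
- telemetry.observe(): the state, without advancing time (a new reading comes with each control period).
- viewer.snapshot(name): name is "scene" or "side" or "wrist"; returns a dict with "frame" (384x512x3 uint8, blue, green, red), "vertical_fov" (degrees; the focal length in pixels is half the picture's height over the tangent of half this angle, whatever the lens; pixels are square), "cx", "cy" (the principal point, pixels), "k1" (the pictures are not rectified: a ray, as slopes to the right and down, at radius r is drawn at 1 + k1 r^2 times it, then the intrinsics apply), "pose" (4x4, takes a point from camera to world coordinates). Camera axes: x right, y down, z forward; pixel columns grow to the right and rows downward; lengths in mm; the calibration is good to about 2 mm. A picture is of the moment at which its call begins. There is no depth.
- sign_off(): hands the job in; it is judged then, once.
The state is a dict: "t": time; "joint_pos": joint angles; "dq": joint speeds; "joint_efforts": joint torques, N m; "tcp_pos": TCP position; "eef_rot": TCP orientation; "ft_force": force on the tool from outside, world axes, zero at the start; "wrist_torque": the same for the moment, N m; "opening": opening from 0.0 (shut) to 1.0 (fully open); "grasp_force": force on a finger pad.
Only numpy, scipy, OpenCV 4.12 (cv2) and the standard library are available. Lean on these libraries where they do the work, as an engineer would, in place of code of your own. Each camera call takes 0.05 s, during which the arm holds its last target. There are 200 camera calls.

## Working session

There is one attempt and no reset: what is moved stays moved. The work goes in short steps, Python scripts to look and compute and a tool call to move; the robot and the scene stay as the last step left them, time stands still between calls to the robot, and variables do not carry over. Pictures are saved under pics/ and viewed, at most 10 in all, crops included, and the job is handed in when it is done.

Besides the shell and the picture viewer there is one more tool, called after "Request:" by a JSON object that holds its "api" and its "payload". carry_out: Moves the arm, as the interface text tells. Shifts and turns lie within -1 to 1; 1 stands for 0.15 m of shift or 30 degrees of turn. Its arguments: {"type":"object","properties":{"targets":{"type":"array"},"hand":{"type":"number"}},"required":["targets"]}

```bash
ls; mkdir -p pics; python3 - <<'E'
from cell import telemetry, viewer
import cv2,numpy as np
for n in("scene","side"):
    s=viewer.snapshot(n); cv2.imwrite(f"pics/{n}0.png",cv2.resize(s["frame"],None,fx=1.5,fy=1.5,interpolation=2))
    print(n,s["vertical_fov"],s["cx"],s["cy"],s["k1"],np.round(s["pose"],3).tolist())
print(telemetry.observe())
E
```

```text
pics
scene 52.270340257388625 254.48758552969386 195.97809650223246 -0.049904330994910207 [[-0.794, 0.359, -0.49, 1135.056], [0.608, 0.454, -0.652, 799.606], [-0.012, -0.815, -0.579, 859.992], [0.0, 0.0, 0.0, 1.0]]
side 42.62199194019572 260.2752589331915 187.41158112654878 -0.06987237443215234 [[-0.671, 0.406, -0.621, 1390.48], [0.742, 0.38, -0.553, 754.438], [0.011, -0.831, -0.556, 902.496], [0.0, 0.0, 0.0, 1.0]]
{'t': 0.1, 'joint_pos': array([ 1.05551116e+00,  3.07501487e-01,  1.50752501e+00,  1.66721680e-05,
        1.32838816e+00, -7.35099098e-02]), 'dq': array([ 0.00051736, -0.00165657, -0.00421465,  0.00086109,  0.00046235,
        0.0007805 ]), 'joint_efforts': array([ 2.18741111e-04, -4.58525670e+01, -2.52609730e+01, -6.84678776e-05,
        5.54509083e-03, -4.19345497e-05]), 'tcp_pos': array([245.5584274 , 519.25333504, 230.47794976]), 'eef_rot': array([ 2.19097641e-01,  9.75702513e-01, -8.69457338e-04, -2.72080899e-04]), 'ft_force': array([-0.26436715, -0.13905412, -0.20048971]), 'wrist_torque': array([ 0.01184396,  0.04877918, -0.01557492]), 'grasp_force': 0.0, 'opening': 0.9983630416934867}
```

View pics/scene0.png

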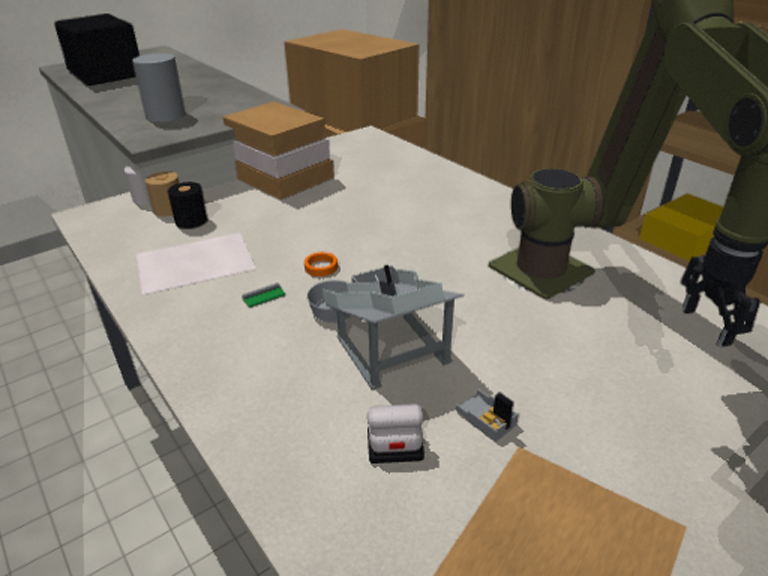

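View pics/side0.png

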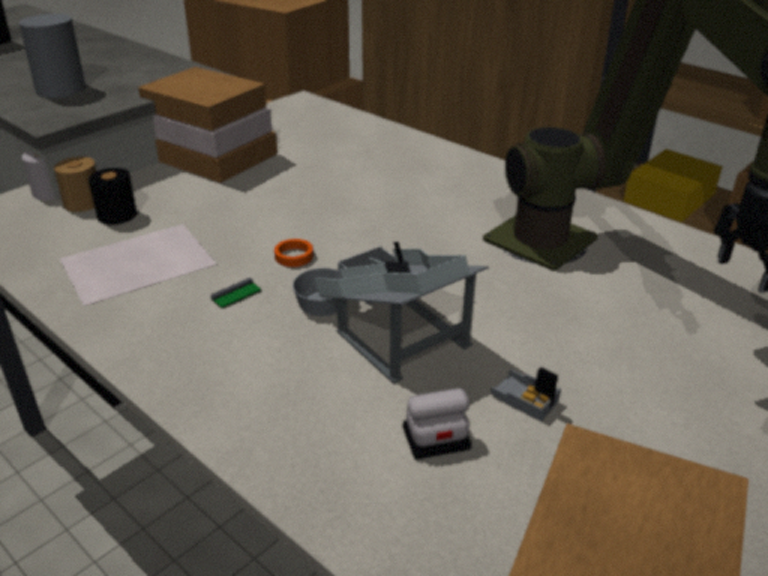

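Scene: the chute's high end faces the cameras (scene px around (375,300)–(460,295) of the 1.5x picture), the bowl is under one exit at (330,300), and the scoop is at (490,415). I'll enlarge both views.

```bash
python3 - <<'E'
import cv2
from cell import viewer
a=viewer.snapshot("scene")["frame"][163:303,195:355]; cv2.imwrite("pics/c1.png",cv2.resize(a,None,fx=4,fy=4,interpolation=2))
a=viewer.snapshot("side")["frame"][150:290,185:383]; cv2.imwrite("pics/c2.png",cv2.resize(a,None,fx=4,fy=4,interpolation=2))
E
```

```text
(no output)
```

View pics/c1.png

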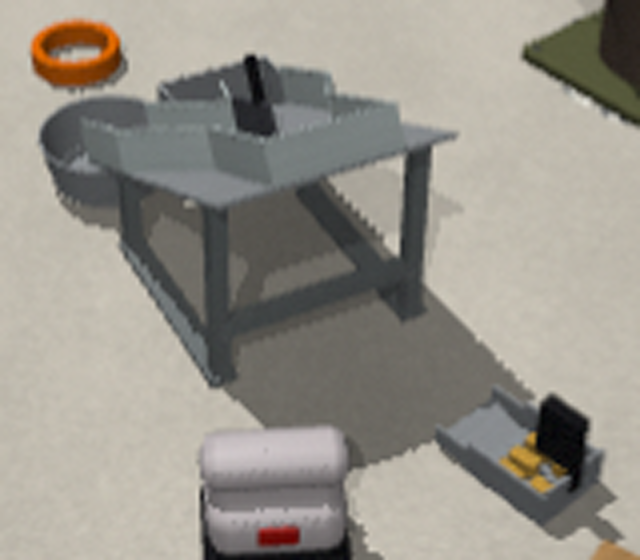

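View pics/c2.png

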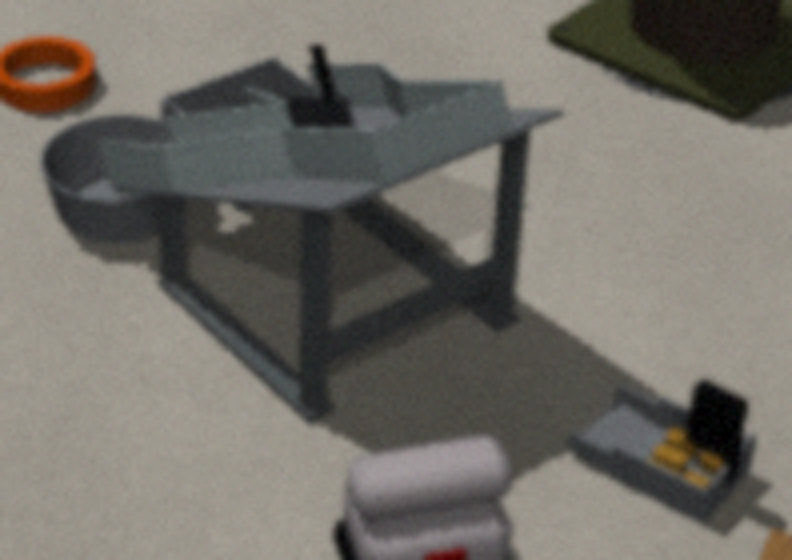

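The crops show the chute end wall's corners at c1 (270,137/180) and (397,104/143), the plate corners at (215,207) and (455,135), and the post top at (251,60). The bowl is under the lane nearest the camera. The scoop's nose points at (465,412) and its grip block top is at (566,404). Next I triangulate these.

```bash
cat >h.py <<'E'
import numpy as np,cv2
from cell import viewer
from scipy.optimize import least_squares
def cam(n):
    s=viewer.snapshot(n); f=192/np.tan(np.radians(s["vertical_fov"])/2)
    return s["frame"],np.array([[f,0,s["cx"]],[0,f,s["cy"]],[0,0,1]]),s["k1"],np.array(s["pose"])
def ray(c,p):
    K,k,T=c[1:]
    d=((np.array(p)-K[:2,2])/K[0,0]); u=d.copy()
    for _ in range(20): u=d/(1+k*(u@u))
    return T[:3,3],T[:3,:3]@np.append(u,1)
def plane(c,p,z):
    o,d=ray(c,p); return o+d*(z-o[2])/d[2]
def tri(rs):
    A=0;b=0
    for o,d in rs:
        d=d/np.linalg.norm(d);P=np.eye(3)-np.outer(d,d);A=A+P;b=b+P@o
    x=np.linalg.solve(A,b)
    return x,max(np.linalg.norm(np.cross(d/np.linalg.norm(d),x-o)) for o,d in rs)
def proj(c,X):
    K,k,T=c[1:]; q=(np.atleast_2d(X)-T[:3,3])@T[:3,:3]; u=q[:,:2]/q[:,2:]
    return u*(1+k*(u**2).sum(1,keepdims=True))*K[0,0]+K[:2,2]
E
python3 - <<'E'
from h import *
A=cam("scene");B=cam("side")
a=lambda u,v:(195+u/4-.4,163+v/4-.4)
b=lambda u,v:(185+u/4-.4,150+v/4-.4)
for n,p,q in [("plate near",(215,207),(335,210)),("plate far",(455,135),(562,113)),("wall near top",(270,137),(382,137)),("wall far top",(397,104),(502,84)),
 ("wall near bot",(270,182),(382,186)),("post top",(251,58),(317,47)),("foot near",(217,385),(315,420)),("foot far",(412,318),(500,327)),
 ("noseL",(437,435),(572,440)),("noseR",(497,390),(622,393)),("grip top a",(545,397),(699,383)),("grip top b",(587,413),(745,398)),("flare far top",(330,74),(380,66))]:
    x,e=tri([ray(A,a(*p)),ray(B,b(*q))]);print(n,x.round(),e.round(1))
for n,p,q,z in [("bowl rim left",(41,135),(44,165),48),("tape",(78,85),(45,110),0),("nearrear scoop",(548,527),(727,533),0),("foot mid",(125,248),(165,285),0)]:
    print(n,plane(A,a(*p),z).round(),plane(B,b(*q),z).round())
E
```

```text
plate near [643. 116. 201.] 0.6
plate far [444. 144. 191.] 1.3
wall near top [583. 101. 222.] 1.9
wall far top [479. 118. 219.] 0.9
wall near bot [587. 106. 189.] 1.3
post top [506. -20. 201.] 2.1
foot near [626.  88.   2.] 1.2
foot far [435. 104. -22.] 2.5
noseL [537. 239.  16.] 2.6
noseR [463. 229.   6.] 0.9
grip top a [504. 307.  85.] 1.2
grip top b [486. 331.  76.] 0.4
flare far top [395. -54. 123.] 1.5
bowl rim left [ 589. -223.   48.] [ 587. -229.   48.]
tape [ 482. -335.    0.] [ 486. -346.    0.]
nearrear scoop [527. 345.   0.] [524. 353.   0.]
foot mid [588. -94.  -0.] [587. -98.   0.]
```

Request:
{"api": "carry_out", "payload": {"targets": [[[-0.9, -0.56, -0.4], 0], [[-0.9, -0.56, -0.4], 0], [[-0.9, -0.56, -0.4], 0], [[-0.9, -0.56, -0.4], 0], [[-0.9, -0.56, -0.4], 0]], "hand": 0}}

```text
t: 0.72
tcp_pos: [335.8, 382.2, 294.2]
eef_rot: [0.221, 0.975, 0.001, 0.003]
ft_force: [-0.2, 0.6, 1.4]
opening: 0.302
grasp_force: 0.0
```

Request:
{"api": "carry_out", "payload": {"targets": [[[-0.9, -0.56, -0.4], 0], [[-0.9, -0.56, -0.4], 0], [[-0.9, -0.56, -0.4], 0], [[-0.9, -0.56, -0.4], 0], [[-0.9, -0.56, -0.4], 0]]}}

```text
t: 1.13
tcp_pos: [422.5, 248.4, 354.1]
eef_rot: [0.222, 0.975, 0.0, 0.004]
ft_force: [0.5, -0.9, 1.1]
opening: 0.002
grasp_force: 0.0
```

Request:
{"api": "carry_out", "payload": {"targets": [[[-0.9, -0.56, -0.4], 0], [[-0.9, -0.56, -0.4], 0], [[-0.9, -0.56, -0.4], 0], [[-0.9, -0.56, -0.4], 0], [[-0.9, -0.56, -0.4], 0], [[-0.9, -0.56, -0.4], 0]]}}

```text
t: 1.63
tcp_pos: [505.8, 117.5, 411.7]
eef_rot: [0.221, 0.975, 0.0, 0.001]
ft_force: [0.2, 0.3, -0.4]
opening: -0.0
grasp_force: 0.0
```

```bash
python3 - <<'E'
from h import *
A=cam("wrist");cv2.imwrite("pics/w1.png",cv2.resize(A[0],None,fx=1.5,fy=1.5,interpolation=2)); print(A[3].round(2).tolist())
np.savez("w1.npz",K=A[1],k=A[2],T=A[3])
E
```

```text
[[0.43, 0.87, 0.25, 442.35], [0.9, -0.41, -0.12, 147.78], [0.0, 0.28, -0.96, 554.07], [0.0, 0.0, 0.0, 1.0]]
```

View pics/w1.png

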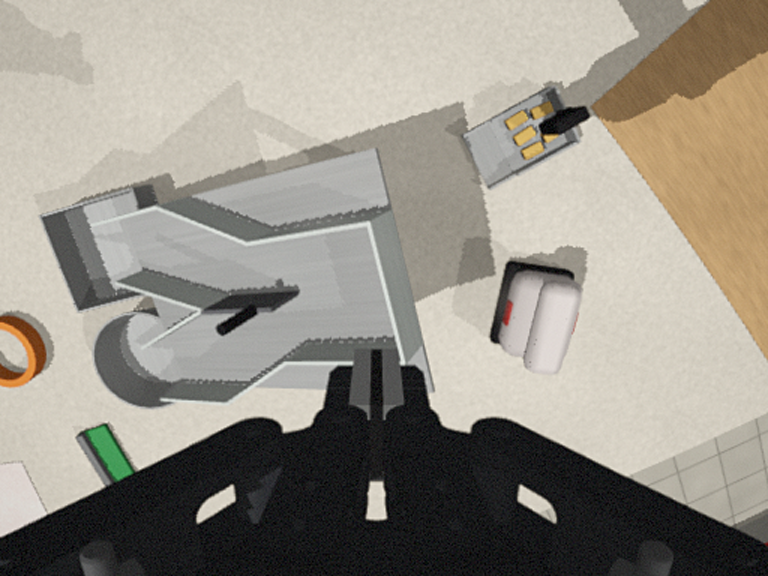

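The wrist view shows the tin at the top left (chute -y side) and the bowl at (145,365) (+y side). The flap is near straight, with its tip at (290,290) and post top at (220,329). The scoop's grip top is around (568,120) and its nose edge runs (465,135)–(488,186).

```bash
python3 - <<'E'
from h import *
d=np.load("w1.npz");c=(0,d["K"],float(d["k"]),d["T"])
for n,p,z in [("plate far",(378,150),194),("plate near",(433,390),194),("wallcorner",(370,222),226),("bend far",(247,241),176),("bend near",(302,362),176),("post",(220,330),205),("flap tip top",(297,290),175),
 ("noseL",(488,187),9),("noseR",(465,135),9),("grip front",(543,127),82),("grip rear",(585,114),82),("rear near bot",(580,143),28),("rearfar",(548,88),30),("bowl L",(95,352),48),("bowl B",(155,407),48),("tin corner",(42,215),48),("press",(497,340),0)]:
    print(n,plane(c,(p[0]/1.5-.2,p[1]/1.5-.2),z).round())
E
```

```text
plate far [447. 147. 194.]
plate near [634. 107. 194.]
wallcorner [486. 123. 226.]
bend far [465.  26. 176.]
bend near [573.  17. 176.]
post [514. -17. 205.]
flap tip top [517.  43. 175.]
noseL [535. 238.   9.]
noseR [475. 237.   9.]
grip front [494. 294.  82.]
grip rear [499. 334.  82.]
rear near bot [531. 341.  28.]
rearfar [466. 329.  30.]
bowl L [ 507. -237.   48.]
bowl B [ 595. -211.   48.]
tin corner [ 350. -202.   48.]
press [710. 182.   0.]
```

Request:
{"api": "carry_out", "payload": {"targets": [[[-0.76, -0.7, 0.3], 0], [[-0.76, -0.7, 0.3], 0], [[-0.76, -0.7, 0.3], 0], [[-0.76, -0.7, 0.6], 0], [[-0.76, -0.7, 0.6], 0], [[-0.76, -0.7, 0.6], 0]]}}

```text
t: 2.18
tcp_pos: [559.4, -24.8, 315.1]
eef_rot: [0.22, 0.976, -0.001, -0.006]
ft_force: [-1.8, 1.0, -0.9]
opening: -0.002
grasp_force: 0.0
```

Request:
{"api": "carry_out", "payload": {"targets": [[[0, 0, 0.3], 0], [[0, 0, 0.6], 0], [[0, 0, 0.8], 0], [[0, 0, 0.93], 0], [[0, 0, 0.93], 0]]}}

```text
t: 2.6
tcp_pos: [558.1, -21.7, 177.7]
eef_rot: [0.218, 0.976, 0.0, -0.005]
ft_force: [-0.5, -0.1, -0.7]
opening: -0.002
grasp_force: 0.0
```

Request:
{"api": "carry_out", "payload": {"targets": [[[0.06, -0.03, 0], 0], [[0.12, -0.06, 0], 0], [[0.18, -0.09, 0], 0], [[0.24, -0.12, 0], 0], [[0.3, -0.15, 0], 0], [[0.35, -0.175, 0], 0], [[0.35, -0.175, 0], 0]]}}

```text
t: 3.18
tcp_pos: [501.4, -26.2, 182.5]
eef_rot: [0.219, 0.976, -0.0, -0.0]
ft_force: [0.4, -0.4, -0.1]
opening: 0.003
grasp_force: 0.0
```

Request:
{"api": "carry_out", "payload": {"targets": [[[0.015, -0.007, 0], 0], [[0.03, -0.015, 0], 0], [[0.03, -0.015, 0], 0]]}}

```text
t: 3.43
tcp_pos: [498.7, -26.4, 181.9]
eef_rot: [0.219, 0.976, -0.0, 0.0]
ft_force: [1.3, -0.2, 0.4]
opening: 0.002
grasp_force: 0.2
```

Request:
{"api": "carry_out", "payload": {"targets": [[[0.02, -0.01, 0], 0], [[0.04, -0.02, 0], 0], [[0.04, -0.02, 0], 0]]}}

```text
t: 3.68
tcp_pos: [491.5, -26.9, 181.5]
eef_rot: [0.219, 0.976, -0.001, -0.0]
ft_force: [0.9, -2.2, -1.1]
opening: 0.001
grasp_force: 0.9
```

Request:
{"api": "carry_out", "payload": {"targets": [[[0.02, -0.01, 0], 0], [[0.04, -0.02, 0], 0], [[0.04, -0.02, 0], 0]]}}

```text
t: 3.93
tcp_pos: [487.4, -27.1, 182.2]
eef_rot: [0.219, 0.976, 0.0, 0.003]
ft_force: [5.8, -2.5, -5.2]
opening: 0.003
grasp_force: 3.3
```

Request:
{"api": "carry_out", "payload": {"targets": [[[-0.1, 0.05, 0], 0], [[-0.1, 0.05, 0], 0], [[-0.1, 0.05, -0.3], -0.25], [[-0.1, 0.05, -0.6], -0.5], [[-0.1, 0.05, -1], -0.75], [[-0.1, 0.05, -1], -1], [[-0.1, 0.05, -1], -1]], "hand": 1}}

```text
t: 4.52
tcp_pos: [504.3, -26.1, 338.3]
eef_rot: [-0.044, 0.999, -0.001, 0.005]
ft_force: [0.9, 0.1, 0.9]
opening: 0.976
grasp_force: 0.0
```

```bash
cat >>h.py <<'E'
def plan(tx,ty,tz,phi=None):
    from cell import telemetry
    from scipy.spatial.transform import Rotation as R
    s=telemetry.observe(); M=R.from_quat(s["eef_rot"]).as_matrix()
    p=np.degrees(np.arctan2(M[1,1],M[0,1]))
    print("tcp",np.round(s["tcp_pos"],1),"phi",p.round(1),"j",np.degrees(s["joint_pos"]).round(1),"units",(M.T@(np.array([tx,ty,tz])-s["tcp_pos"])/150).round(2),"turn",None if phi is None else round((p-phi)/30,2))
E
python3 - <<'E'
from h import *
A=cam("wrist");cv2.imwrite("pics/w2.png",cv2.resize(A[0],None,fx=1.5,fy=1.5,interpolation=2)); np.savez("w2.npz",K=A[1],k=A[2],T=A[3])
plan(498,318,240,178)
E
```

```text
tcp [502.8 -26.  335.1] phi 94.8 j [  -7.8    7.8   84.6    0.    87.3 -102.6] units [-0.16  2.29  0.63] turn -2.77
```

View pics/w2.png

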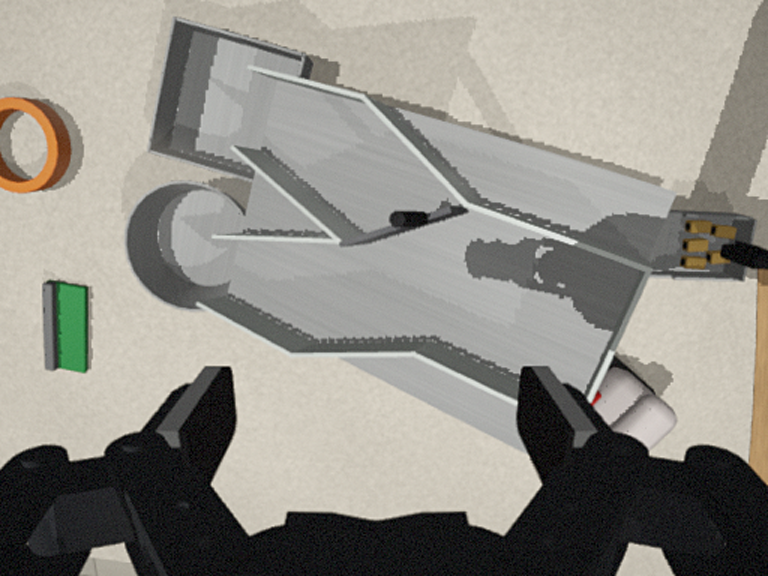

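The flap now lies fully over against the -y wall, its tip at (465,208) on the bend, so only the bowl lane is open. On to the scoop.

Request:
{"api": "carry_out", "payload": {"targets": [[[0, 0.25, 0], -0.23], [[0, 0.5, 0], -0.46], [[0, 0.75, 0], -0.7], [[0, 1, 0], -0.92], [[0, 1, 0], -0.92], [[0, 1, 0], -0.92]]}}

```text
t: 5.07
tcp_pos: [487.7, 125.0, 329.8]
eef_rot: [-0.279, 0.96, 0.0, -0.002]
ft_force: [-0.3, -0.1, -0.3]
opening: 1.0
grasp_force: 0.0
```

```bash
python3 -c "
from h import *
plan(498,318,240,178)"
```

```text
tcp [487.7 125.  329.8] phi 122.4 j [   9.6    8.3   84.7    0.    87.2 -112.9] units [-0.75  1.05  0.6 ] turn -1.85
```

Request:
{"api": "carry_out", "payload": {"targets": [[[-0.2, 0.25, 0.1], -0.23], [[-0.4, 0.5, 0.2], -0.46], [[-0.6, 0.75, 0.4], -0.7], [[-0.75, 1, 0.6], -0.92], [[-0.75, 1, 0.6], -0.92], [[-0.75, 1, 0.6], -0.92]]}}

```text
t: 5.57
tcp_pos: [502.0, 312.9, 235.4]
eef_rot: [-0.499, 0.866, 0.002, -0.004]
ft_force: [-0.7, -0.4, -0.3]
opening: 1.001
grasp_force: 0.0
```

```bash
python3 -c "
from h import *
A=cam('wrist');cv2.imwrite('pics/w3.png',cv2.resize(A[0],None,fx=1.5,fy=1.5,interpolation=2)); np.savez('w3.npz',K=A[1],k=A[2],T=A[3])
plan(498,318,240,178)"
```

```text
tcp [502.5 310.6 237.1] phi 149.9 j [  27.6   18.9   83.5    0.    78.2 -122.3] units [-0.03  0.05 -0.02] turn -0.94
```

View pics/w3.png

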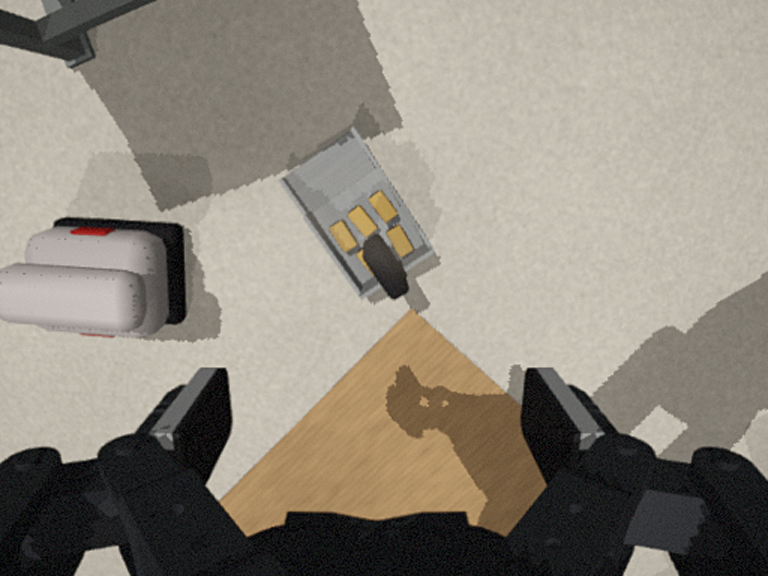

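The scoop is at centre. Its grip block top runs (370,240)–(392,268 / end 400,295), the nose corners are (283,178) and (352,130), and the rear corners are (365,297) and (435,250).

```bash
python3 - <<'E'
from h import *
d=np.load("w3.npz");c=(0,d["K"],float(d["k"]),d["T"])
for n,p,z in [("gripfront-top",(375,238),82),("grip rear top",(400,296),82),("noseL",(283,178),10),("noseR",(352,130),10),("rearL",(364,297),34),("rearR",(437,252),34)]:
    print(n,plane(c,(p[0]/1.5-.2,p[1]/1.5-.2),z).round())
# block corners reprojected for a trial pose
for o in [(501,290)]:
  n=np.array([.07,-.998]);s=np.array([.998,.07])
  for a,b,z in [(-12,7,82),(-48,7,82),(-48,-7,82),(-12,-7,82),(-48,7,34),(56,32,10),(56,-32,10)]:
    print((a,b,z),((proj(c,[*(np.array(o)+a*n+b*s),z])+.2)*1.5).round())
E
```

```text
gripfront-top [494. 299.  82.]
grip rear top [499. 338.  82.]
noseL [535. 238.  10.]
noseR [475. 234.  10.]
rearL [526. 340.  34.]
rearR [465. 337.  34.]
(-12, 7, 82) [[359. 254.]]
(-48, 7, 82) [[392. 301.]]
(-48, -7, 82) [[411. 289.]]
(-12, -7, 82) [[378. 242.]]
(-48, 7, 34) [[389. 281.]]
(56, 32, 10) [[280. 177.]]
(56, -32, 10) [[352. 126.]]
```

Request:
{"api": "carry_out", "payload": {"targets": [[[0.02, 0.05, 0], -0.25], [[0.02, 0.05, 0.1], -0.5], [[0.02, 0.05, 0.2], -0.75], [[0.02, 0.05, 0.3], -0.97], [[0.02, 0.05, 0.3], -0.97], [[0.02, 0.05, 0.3], -0.97]]}}

```text
t: 6.12
tcp_pos: [496.4, 309.2, 196.3]
eef_rot: [-0.699, 0.715, 0.0, -0.001]
ft_force: [-0.1, 0.5, 0.6]
opening: 1.002
grasp_force: 0.0
```

```bash
python3 -c "
from h import *
plan(497.5,319,60,179)"
```

```text
tcp [496.4 309.2 196.3] phi 178.7 j [  27.8   20.    87.9   -0.    72.2 -150.8] units [-0.07 -0.01  0.91] turn -0.01
```

Request:
{"api": "carry_out", "payload": {"targets": [[[-0.07, -0.01, 0.25], 0], [[-0.07, -0.01, 0.5], 0], [[-0.07, -0.01, 0.7], 0], [[-0.07, -0.01, 0.85], 0], [[-0.07, -0.01, 0.91], 0], [[-0.07, -0.01, 0.91], 0], [[-0.07, -0.01, 0.91], 0]]}}

```text
t: 6.7
tcp_pos: [499.6, 321.8, 61.4]
eef_rot: [-0.7, 0.714, -0.0, 0.001]
ft_force: [0.2, 0.1, 1.0]
opening: 0.999
grasp_force: 0.0
```

Request:
{"api": "carry_out", "payload": {"targets": [[[0, 0, 0], 0], [[0, 0, 0], 0], [[0, 0, 0], 0], [[0, 0, 0], 0], [[0, 0, 0], 0], [[0, 0, 0], 0], [[0, 0, 0], 0], [[0, 0, 0], 0]], "hand": 0}}

```text
t: 7.37
tcp_pos: [498.7, 321.9, 61.0]
eef_rot: [-0.701, 0.713, -0.0, 0.0]
ft_force: [-0.3, -0.5, 6.2]
opening: 0.15
grasp_force: 59.4
```

Request:
{"api": "carry_out", "payload": {"targets": [[[0, 0, -0.03], 0], [[0, 0, -0.08], 0], [[0, 0, -0.16], 0], [[0, 0, -0.26], 0], [[0, 0, -0.4], 0], [[0, 0, -0.55], 0], [[0, 0, -0.7], 0], [[0, 0, -0.83], 0], [[0, 0, -0.93], 0], [[0, 0, -1], 0]]}}

```text
t: 8.2
tcp_pos: [498.9, 322.2, 212.5]
eef_rot: [-0.701, 0.713, -0.0, 0.001]
ft_force: [0.4, 0.1, -1.7]
opening: 0.152
grasp_force: 58.7
```

Request:
{"api": "carry_out", "payload": {"targets": [[[0, 0, -0.1], 0.03], [[0, 0, -0.2], 0.09], [[0, 0, -0.3], 0.18], [[0, 0, -0.4], 0.28], [[0, 0, -0.5], 0.4], [[0, 0, -0.6], 0.52], [[0, 0, -0.7], 0.64], [[0, 0, -0.8], 0.76], [[0, 0, -0.85], 0.88], [[0, 0, -0.87], 1]]}}

```text
t: 9.03
tcp_pos: [498.7, 322.1, 342.3]
eef_rot: [-0.491, 0.871, 0.0, 0.001]
ft_force: [0.1, 0.1, -2.0]
opening: 0.151
grasp_force: 58.7
```

```bash
python3 -c "
from h import *
plan(520,20,345,-9.5)
for n in ('scene','side'):
  A=cam(n); a=A[0][150:300,250:400] if n=='scene' else A[0][120:270,270:420]
  cv2.imwrite('pics/'+n+'4.png',a)
a=np.hstack([cv2.imread('pics/scene4.png'),cv2.imread('pics/side4.png')]);cv2.imwrite('pics/p4.png',cv2.resize(a,None,fx=2.6,fy=2.6,interpolation=2))"
```

```text
tcp [498.7 322.1 342.3] phi 148.8 j [  28.8   15.5   73.4    0.    90.9 -120. ] units [ 1.65 -1.16 -0.02] turn 5.28
```

View pics/p4.png

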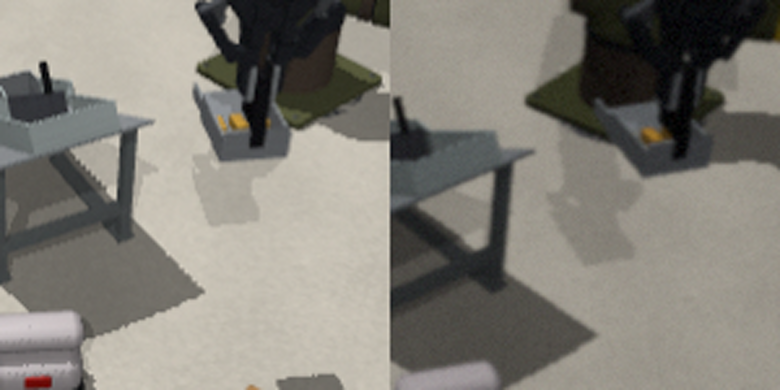

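The scoop is held level and upright, with all the cord ends still inside. Now I turn it so the nose faces the chute's upper end wall while moving over the channel.

Request:
{"api": "carry_out", "payload": {"targets": [[[0.02, -0.01, 0], 0.05], [[0.05, -0.03, 0], 0.15], [[0.08, -0.06, 0], 0.26], [[0.12, -0.09, 0], 0.37], [[0.16, -0.12, 0], 0.48], [[0.2, -0.14, 0], 0.59], [[0.23, -0.17, 0], 0.7], [[0.26, -0.19, 0], 0.8], [[0.29, -0.21, 0], 0.9], [[0.32, -0.23, 0], 1]]}}

```text
t: 9.97
tcp_pos: [502.7, 262.1, 339.8]
eef_rot: [-0.249, 0.968, -0.0, -0.001]
ft_force: [-0.5, 0.3, -1.1]
opening: 0.15
grasp_force: 58.7
```

Request:
{"api": "carry_out", "payload": {"targets": [[[0.02, -0.04, 0], 0.1], [[0.03, -0.07, 0], 0.2], [[0.05, -0.11, 0], 0.3], [[0.06, -0.14, 0], 0.4], [[0.08, -0.18, 0], 0.5], [[0.1, -0.21, 0], 0.6], [[0.11, -0.25, 0], 0.7], [[0.13, -0.29, 0], 0.8], [[0.14, -0.32, 0], 0.9], [[0.16, -0.36, 0], 1]]}}

```text
t: 10.8
tcp_pos: [507.9, 203.6, 339.8]
eef_rot: [0.01, 1.0, -0.0, -0.001]
ft_force: [0.3, 0.3, -2.1]
opening: 0.145
grasp_force: 58.7
```

Request:
{"api": "carry_out", "payload": {"targets": [[[0, -0.04, 0], 0.1], [[-0.01, -0.08, 0], 0.2], [[-0.01, -0.12, 0], 0.3], [[-0.02, -0.16, 0], 0.4], [[-0.02, -0.2, 0], 0.5], [[-0.02, -0.24, 0], 0.6], [[-0.03, -0.28, 0], 0.7], [[-0.03, -0.32, 0], 0.8], [[-0.04, -0.36, 0], 0.9], [[-0.04, -0.4, 0], 1]]}}

```text
t: 11.63
tcp_pos: [512.9, 143.3, 339.8]
eef_rot: [0.268, 0.963, -0.001, -0.001]
ft_force: [0.7, 0.3, -1.7]
opening: 0.151
grasp_force: 58.7
```

Request:
{"api": "carry_out", "payload": {"targets": [[[-0.02, -0.03, 0], 0.1], [[-0.05, -0.06, 0], 0.2], [[-0.07, -0.1, 0], 0.3], [[-0.09, -0.13, 0], 0.4], [[-0.12, -0.16, 0], 0.5], [[-0.14, -0.19, 0], 0.6], [[-0.16, -0.22, 0], 0.7], [[-0.18, -0.26, 0], 0.8], [[-0.21, -0.29, 0], 0.9], [[-0.23, -0.32, 0], 1]]}}

```text
t: 12.47
tcp_pos: [517.6, 84.4, 339.8]
eef_rot: [0.509, 0.861, -0.001, -0.001]
ft_force: [0.5, -0.2, -1.5]
opening: 0.148
grasp_force: 58.7
```

Request:
{"api": "carry_out", "payload": {"targets": [[[-0.04, -0.02, 0], 0.1], [[-0.07, -0.03, 0], 0.2], [[-0.11, -0.05, 0], 0.3], [[-0.14, -0.06, 0], 0.4], [[-0.18, -0.08, 0], 0.5], [[-0.21, -0.1, 0], 0.6], [[-0.25, -0.11, 0], 0.7], [[-0.29, -0.13, 0], 0.8], [[-0.32, -0.14, 0], 0.9], [[-0.36, -0.16, 0], 1]]}}

```text
t: 13.3
tcp_pos: [522.7, 25.9, 339.8]
eef_rot: [0.714, 0.7, -0.001, -0.001]
ft_force: [0.0, -0.1, -1.5]
opening: 0.147
grasp_force: 58.7
```

```bash
python3 -c "
from h import *
plan(524,27,290,-9.5)"
```

```text
tcp [522.7  25.9 339.8] phi -1.1 j [-1.8  9.7 81.6  0.  88.8 -0.7] units [0.01 0.01 0.33] turn 0.28
```

Request:
{"api": "carry_out", "payload": {"targets": [[[0.01, 0.01, 0.03], 0.05], [[0.01, 0.01, 0.09], 0.13], [[0.01, 0.01, 0.17], 0.2], [[0.01, 0.01, 0.25], 0.28], [[0.01, 0.01, 0.33], 0.28], [[0.01, 0.01, 0.4], 0.28], [[0.01, 0.01, 0.46], 0.28], [[0.01, 0.01, 0.49], 0.28], [[0.01, 0.01, 0.5], 0.28]]}}

```text
t: 14.05
tcp_pos: [523.6, 22.2, 267.3]
eef_rot: [0.763, 0.647, -0.004, 0.004]
ft_force: [-8.7, -16.6, 18.4]
opening: 0.152
grasp_force: 63.6
```

```bash
python3 -c "
from h import *
plan(524,27,264,-9.5)
a=cam('scene')[0][120:250,210:340]; b=cam('side')[0][90:220,220:350]
cv2.imwrite('pics/p5.png',cv2.resize(np.hstack([a,b]),None,fx=3,fy=3,interpolation=2))"
```

```text
tcp [523.6  22.2 267.3] phi -9.4 j [-1.8 12.  88.9 -0.6 79.2  7.8] units [ 0.03 -0.    0.02] turn 0.0
```

View pics/p5.png

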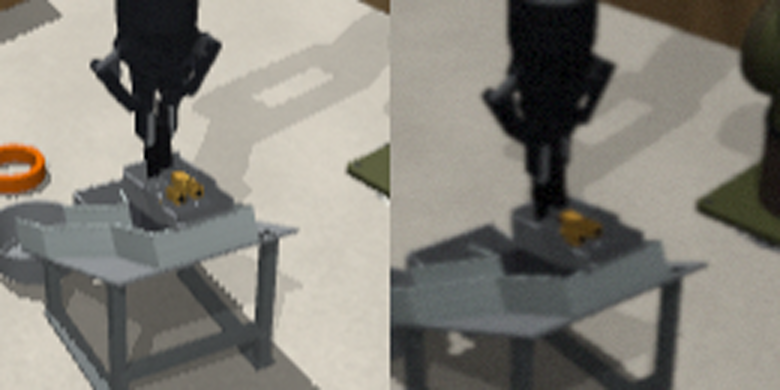

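The wrench and picture show the nose resting on the end wall's top edge: the wall is square to the floor, so its top sits near x≈-113. I'll lift, back off downhill, then go lower under that leaning wall.

Request:
{"api": "carry_out", "payload": {"targets": [[[0, 0, -0.06], 0], [[0, 0, -0.12], 0], [[-0.03, 0.01, -0.15], 0], [[-0.06, 0.02, -0.15], 0], [[-0.09, 0.03, -0.15], 0], [[-0.1, 0.03, -0.12], 0], [[-0.1, 0.03, -0.05], 0], [[-0.1, 0.03, 0.02], 0], [[-0.1, 0.03, 0.06], 0], [[-0.1, 0.03, 0.07], 0]]}}

```text
t: 14.98
tcp_pos: [525.3, 12.4, 252.6]
eef_rot: [0.763, 0.647, -0.002, -0.002]
ft_force: [-0.5, 0.1, -1.0]
opening: 0.15
grasp_force: 60.9
```

```bash
python3 -c "
from h import *
plan(525.5,11,254,-9.5)
a=cam('scene')[0][120:250,210:340]; b=cam('side')[0][90:220,220:350]
cv2.imwrite('pics/p6.png',cv2.resize(np.hstack([a,b]),None,fx=3,fy=3,interpolation=2))"
```

```text
tcp [525.3  12.4 252.6] phi -9.4 j [-3.3 12.8 90.   0.  77.5  6.1] units [-0.01  0.   -0.01] turn 0.0
```

View pics/p6.png

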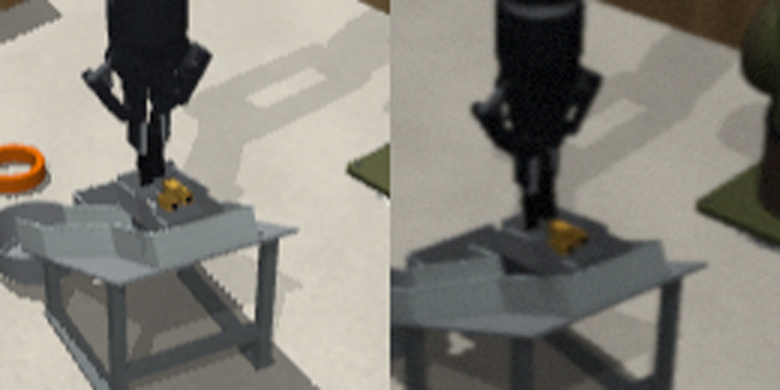

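The picture shows the scoop inside the channel with its nose just behind the end wall and touching nothing. That was my last picture, so from here I go by forces and image code.

Request:
{"api": "carry_out", "payload": {"targets": [[[0.03, 0, 0], 0], [[0.06, 0, 0], 0], [[0.09, 0, -0.01], 0], [[0.12, 0, -0.03], 0], [[0.14, 0, -0.05], 0], [[0.16, 0, -0.07], 0], [[0.16, 0, -0.07], 0]]}}

```text
t: 15.67
tcp_pos: [528.9, 28.7, 268.0]
eef_rot: [0.763, 0.646, -0.006, 0.005]
ft_force: [-8.3, -19.5, 8.4]
opening: 0.15
grasp_force: 63.3
```

Request:
{"api": "carry_out", "payload": {"targets": [[[0.03, 0, -0.01], 0], [[0.06, 0, -0.02], 0], [[0.09, 0, -0.04], 0], [[0.12, 0, -0.06], 0], [[0.12, 0, -0.06], 0]]}}

```text
t: 16.08
tcp_pos: [533.6, 51.1, 276.4]
eef_rot: [0.763, 0.646, -0.001, 0.002]
ft_force: [-0.5, -6.1, -5.0]
opening: 0.148
grasp_force: 61.3
```

```bash
cat > br.py <<'E'
from h import *
for n in ("scene","side"):
    A=cam(n); h=cv2.cvtColor(A[0],cv2.COLOR_BGR2HSV); m=cv2.inRange(h,(12,130,90),(28,255,255))
    k,_,st,ce=cv2.connectedComponentsWithStats(m)
    print(n,[(int(s[4]),c.round().tolist()) for s,c in zip(st[1:],ce[1:]) if s[4]>2 and 130<c[0]<400 and 150<c[1]<275])
    # dark (black) grip block / scoop orientation left to the eye of the forces
E
python3 br.py; python3 -c "
from cell import telemetry as t;s=t.observe();print(s['tcp_pos'],s['ft_force'],s['wrist_torque'])"
```

```text
scene [(242, [214.0, 176.0]), (74, [268.0, 180.0]), (16, [257.0, 181.0])]
side [(40, [282.0, 162.0]), (10, [279.0, 165.0])]
[533.52973473  51.26584407 275.27162608] [-0.53318468 -6.13650311 -2.94364896] [-1.48381431  0.16731753 -0.25428281]
```

```bash
cat > tr.py <<'E'
from h import *
from cell import telemetry
t=telemetry.observe()["tcp_pos"]; R=[]
for n in ("scene","side"):
    A=cam(n); h=cv2.cvtColor(A[0],cv2.COLOR_BGR2HSV); m=cv2.inRange(h,(12,130,70),(28,255,255)); m[:,:225]=0;m[:150]=0;m[260:]=0;m[:,400:]=0
    ys,xs=np.nonzero(m); R.append(ray(A,(np.median(xs),np.median(ys)))); print(n,len(xs),xs.min(),xs.max(),ys.min(),ys.max())
x,e=tri(R); u=np.array([-.165,-.986]);o=np.array([519.5,-1])
c=lambda p:((p[:2]-o)@u,(p[:2]-o)@np.array([.986,-.165]),p[2])
print("brass",np.round(c(x)),"err",e.round(1),"tcp",np.round(c(t)))
E
python3 tr.py
```

```text
scene 93 254 274 173 186
side 91 275 286 158 169
brass [-48.  -8. 227.] err 1.9 tcp [-54.   5. 275.]
```

```bash
python3 - <<'E'
from h import *
C=[]
for n in ("w1","w2"):
    d=np.load(n+".npz");C.append((0,d["K"],float(d["k"]),d["T"]))
u=np.array([-.165,-.986]);o=np.array([519.5,-1]);v=np.array([.986,-.165])
for n,p,q in [("EW top far",(370,222),(648,270)),("bend far",(247,241),(467,206)),("bend near",(302,362),(415,353)),("plate far",(378,150),(676,188)),("lane far2",(157,206),(365,95)),("hinge/apex top",(200,310),(342,241)),("flap-inner EWbase far",(388,208),(672,205))]:
    x,e=tri([ray(c,(a[0]/1.5-.2,a[1]/1.5-.2)) for c,a in zip(C,(p,q))])
    print(n,x.round(),e.round(1),"chute",round((x[:2]-o)@u),round((x[:2]-o)@v))
E
```

```text
EW top far [487. 122. 222.] 0.2 chute -116 -53
bend far [466.  26. 176.] 1.4 chute -18 -57
bend near [581.   8. 148.] 1.6 chute -19 60
plate far [445. 147. 190.] 2.2 chute -134 -98
lane far2 [406. -43. 134.] 0.4 chute 60 -105
hinge/apex top [502. -50. 148.] 0.2 chute 51 -10
flap-inner EWbase far [468. 136. 213.] 16.6 chute -126 -74
```

```bash
python3 -c "
from h import *
plan(516.4,4.6,240,-13)"
```

```text
tcp [533.5  51.3 275. ] phi -9.5 j [ 1.2 12.7 86.9 -0.3 80.5 10.7] units [-0.32 -0.06  0.23] turn 0.12
```

Request:
{"api": "carry_out", "payload": {"targets": [[[0, 0, -0.06], 0], [[0, 0, -0.12], 0], [[-0.06, -0.01, -0.12], 0.04], [[-0.13, -0.03, -0.12], 0.08], [[-0.2, -0.04, -0.12], 0.12], [[-0.27, -0.05, -0.1], 0.12], [[-0.32, -0.06, 0], 0.12], [[-0.32, -0.06, 0.1], 0.12], [[-0.32, -0.06, 0.19], 0.12], [[-0.32, -0.06, 0.23], 0.12]]}}

```text
t: 17.12
tcp_pos: [519.0, 7.0, 239.7]
eef_rot: [0.783, 0.622, 0.002, 0.001]
ft_force: [4.8, -1.3, 1.2]
opening: 0.15
grasp_force: 61.7
```

```bash
python3 tr.py;python3 -c "
from h import *
plan(516.4,4.6,240,-13)"
```

```text
scene 104 254 273 184 196
side 101 266 284 169 181
brass [-29. -13. 177.] err 1.9 tcp [ -8.  -2. 240.]
tcp [518.8   6.6 239.6] phi -13.1 j [-3.9 12.6 92.2 -0.  74.9  9.1] units [-0.02 -0.01 -0.  ] turn -0.0
```

Request:
{"api": "carry_out", "payload": {"targets": [[[0, 0.02, 0], 0], [[0.02, 0.04, 0], 0], [[0.05, 0.04, 0], 0], [[0.08, 0.04, 0], 0], [[0.11, 0.04, 0], 0], [[0.13, 0.04, 0], 0], [[0.13, 0.04, 0], 0]]}}

```text
t: 17.8
tcp_pos: [527.7, 25.4, 241.4]
eef_rot: [0.782, 0.623, 0.0, 0.001]
ft_force: [-0.9, 0.2, 8.3]
opening: 0.144
grasp_force: 62.7
```

Request:
{"api": "carry_out", "payload": {"targets": [[[0.02, 0, 0], 0], [[0.04, 0, 0], 0], [[0.06, 0, 0], 0], [[0.06, 0, 0], 0]]}}

```text
t: 18.13
tcp_pos: [529.1, 29.6, 243.7]
eef_rot: [0.782, 0.623, -0.003, 0.005]
ft_force: [-5.9, -14.3, 17.2]
opening: 0.151
grasp_force: 64.2
```

Request:
{"api": "carry_out", "payload": {"targets": [[[-0.03, 0, -0.03], 0], [[-0.03, 0, -0.06], 0], [[0, 0, -0.07], 0], [[0.03, 0, -0.08], 0], [[0.05, 0, -0.09], 0], [[0.05, 0, -0.09], 0]]}}

```text
t: 18.63
tcp_pos: [531.3, 42.8, 253.7]
eef_rot: [0.782, 0.623, 0.0, -0.0]
ft_force: [-0.1, 0.5, -2.2]
opening: 0.149
grasp_force: 61.4
```

Request:
{"api": "carry_out", "payload": {"targets": [[[0.02, 0, -0.02], 0], [[0.05, 0, -0.05], 0], [[0.05, 0, -0.05], 0]]}}

```text
t: 18.88
tcp_pos: [533.5, 49.7, 262.1]
eef_rot: [0.782, 0.623, 0.001, 0.0]
ft_force: [0.5, 0.3, -0.9]
opening: 0.15
grasp_force: 61.4
```

```bash
python3 tr.py; python3 br.py; python3 - <<'E'
from h import *
A=cam("wrist");h=cv2.cvtColor(A[0],cv2.COLOR_BGR2HSV); m=cv2.inRange(h,(12,120,60),(28,255,255))
k,_,st,ce=cv2.connectedComponentsWithStats(m)
u=np.array([-.165,-.986]);o=np.array([519.5,-1]);v=np.array([.986,-.165])
for s,c in zip(st[1:],ce[1:]):
    if s[4]>4:
        x=plane(A,c,210); print(s.tolist(),c.round(),"chute@210",round((x[:2]-o)@u),round((x[:2]-o)@v))
E
```

```text
scene 54 260 275 188 196
side 63 275 290 171 181
brass [-76.   0. 206.] err 1.7 tcp [-52.   5. 262.]
scene [(239, [214.0, 176.0]), (32, [272.0, 191.0]), (22, [262.0, 194.0])]
side [(17, [286.0, 173.0]), (4, [189.0, 172.0]), (16, [277.0, 179.0])]
[212, 127, 24, 72, 1326] [223. 163.] chute@210 -84 -9
[270, 127, 23, 73, 1382] [281. 162.] chute@210 -82 25
[238, 139, 20, 37, 652] [247. 157.] chute@210 -87 5
```

All five cord ends are visible in the wrist view, now slid forward in the pan, so the scoop has begun to pitch nose-down in the grip. I'll go on along the arc.

Request:
{"api": "carry_out", "payload": {"targets": [[[0.03, 0, -0.03], 0], [[0.06, 0, -0.06], 0], [[0.09, 0, -0.08], 0], [[0.12, 0, -0.1], 0], [[0.12, 0, -0.1], 0]]}}

```text
t: 19.55
tcp_pos: [536.8, 65.5, 276.8]
eef_rot: [0.782, 0.623, -0.001, 0.001]
ft_force: [-0.4, -5.3, -2.7]
opening: 0.149
grasp_force: 60.6
```

```bash
cat > wr.py <<'E'
from h import *
from cell import telemetry
A=cam("wrist");h=cv2.cvtColor(A[0],cv2.COLOR_BGR2HSV); m=cv2.inRange(h,(12,120,60),(28,255,255))
k,L,st,ce=cv2.connectedComponentsWithStats(m)
for i in range(1,k):
    s=st[i]
    if s[4]>4:
        w=(L==i).sum(1)[s[1]:s[1]+s[3]]; print(s.tolist(),ce[i].round(),"widths",w[::8].tolist())
t=telemetry.observe();print(t["t"],t["tcp_pos"].round(1),t["ft_force"].round(1))
E
python3 wr.py; python3 tr.py
```

```text
[214, 145, 23, 63, 1095] [225. 178.] widths [4, 15, 19, 19, 19, 20, 19, 19]
[271, 144, 23, 63, 1191] [282. 175.] widths [18, 20, 20, 19, 18, 19, 19, 19]
[240, 151, 19, 35, 614] [249. 168.] widths [16, 18, 18, 18, 18]
19.6 [536.7  65.4 276.6] [-0.6 -5.3 -2.6]
scene 74 262 277 185 196
side 87 277 292 169 180
brass [-76.  -6. 207.] err 1.3 tcp [-68.   6. 277.]
```

Request:
{"api": "carry_out", "payload": {"targets": [[[0.03, 0, -0.02], 0], [[0.06, 0, -0.04], 0], [[0.09, 0, -0.06], 0], [[0.12, 0, -0.08], 0], [[0.12, 0, -0.08], 0]]}}

```text
t: 20.12
tcp_pos: [540.8, 84.1, 288.7]
eef_rot: [0.782, 0.623, -0.0, 0.0]
ft_force: [-1.1, -4.2, -1.2]
opening: 0.15
grasp_force: 58.9
```

```bash
python3 wr.py; python3 tr.py
```

```text
[215, 173, 24, 60, 1092] [226. 202.] widths [18, 19, 18, 18, 19, 19, 18, 19]
[241, 172, 18, 26, 437] [249. 185.] widths [4, 17, 18, 16]
[271, 172, 23, 60, 1088] [281. 202.] widths [16, 18, 18, 17, 18, 19, 19, 19]
20.1667 [540.7  83.9 288.5] [-0.9 -4.9 -2.1]
scene 94 262 278 183 195
side 108 277 294 165 179
brass [-92.   1. 223.] err 1.3 tcp [-87.   7. 289.]
```

```bash
python3 - <<'E'
from h import *
from cell import telemetry
A=cam("wrist");t=telemetry.observe()["tcp_pos"];K,k,T=A[1:]
print("f",K[0,0].round(),"cam",(T[:3,3]-t).round())
h=cv2.cvtColor(A[0],cv2.COLOR_BGR2HSV); m=cv2.inRange(h,(12,120,60),(28,255,255))
n,L,st,ce=cv2.connectedComponentsWithStats(m)
X=np.array([np.cos(np.radians(77)),np.sin(np.radians(77)),0])
for i in range(1,n):
    s=st[i]
    if s[4]<300: continue
    print("comp",s.tolist(), "minrect",cv2.minAreaRect(np.argwhere(L==i)[:,::-1].astype(np.float32)))
    ys,xs=np.nonzero(L==i); r0,r1=s[1]+1,s[1]+s[3]-2
    p0=(xs[ys==r0].mean(),r0);p1=(xs[ys==r1].mean(),r1)
    o,d0=ray(A,p0);_,d1=ray(A,p1)
    Z=T[:3,2];d0/=d0@Z;d1/=d1@Z
    for D in (180,200,210,220,230,240):
        a=o+D*d0
        for D1 in np.arange(D-40,D+41,1):
            pass
        D1=np.arange(D-44,D+44,.5);b=o+D1[:,None]*d1;e=np.abs(np.linalg.norm(b-a,axis=1)-(44 if s[3]>40 else 22))
        for sel in (D1<D,D1>=D):
            j=np.argmin(np.where(sel,e,1e9)); q=b[j]-a
            print(D,D1[j],"err",e[j].round(1),"rear rel tcp fwd/z",((a-t)@X).round(),(a-t)[2].round(),"pitch up deg",np.degrees(np.arctan2(q[2],q@X)).round())
E
```

```text
f 332.0 cam [ 16.  69. 142.]
comp [271, 171, 23, 61, 1085] minrect ((281.23480224609375, 201.28916931152344), (60.24195861816406, 18.972366333007812), 84.61068725585938)
180 145.5 err 0.1 rear rel tcp fwd/z 30.0 -33.0 pitch up deg 112.0
180 207.0 err 0.1 rear rel tcp fwd/z 30.0 -33.0 pitch up deg -158.0
200 169.0 err 0.1 rear rel tcp fwd/z 26.0 -53.0 pitch up deg 119.0
200 222.5 err 0.0 rear rel tcp fwd/z 26.0 -53.0 pitch up deg -165.0
210 181.5 err 0.1 rear rel tcp fwd/z 24.0 -63.0 pitch up deg 123.0
210 230.0 err 0.1 rear rel tcp fwd/z 24.0 -63.0 pitch up deg -169.0
220 194.0 err 0.0 rear rel tcp fwd/z 22.0 -72.0 pitch up deg 128.0
220 237.0 err 0.1 rear rel tcp fwd/z 22.0 -72.0 pitch up deg -173.0
230 207.0 err 0.0 rear rel tcp fwd/z 19.0 -82.0 pitch up deg 132.0
230 243.5 err 0.1 rear rel tcp fwd/z 19.0 -82.0 pitch up deg -178.0
240 221.0 err 0.1 rear rel tcp fwd/z 17.0 -92.0 pitch up deg 138.0
240 248.5 err 0.1 rear rel tcp fwd/z 17.0 -92.0 pitch up deg 175.0
comp [215, 172, 24, 61, 1090] minrect ((226.1074981689453, 201.83616638183594), (20.505638122558594, 61.809017181396484),
[... 1012 characters left out ...]
-33.0 pitch up deg -141.0
200 182.5 err 0.2 rear rel tcp fwd/z 25.0 -53.0 pitch up deg 112.0
200 217.0 err 0.1 rear rel tcp fwd/z 25.0 -53.0 pitch up deg -146.0
210 193.5 err 0.2 rear rel tcp fwd/z 23.0 -62.0 pitch up deg 115.0
210 226.5 err 0.2 rear rel tcp fwd/z 23.0 -62.0 pitch up deg -148.0
220 204.0 err 0.1 rear rel tcp fwd/z 21.0 -72.0 pitch up deg 117.0
220 235.5 err 0.1 rear rel tcp fwd/z 21.0 -72.0 pitch up deg -151.0
230 214.5 err 0.1 rear rel tcp fwd/z 19.0 -82.0 pitch up deg 119.0
230 245.0 err 0.0 rear rel tcp fwd/z 19.0 -82.0 pitch up deg -153.0
240 225.5 err 0.1 rear rel tcp fwd/z 16.0 -92.0 pitch up deg 122.0
240 254.0 err 0.1 rear rel tcp fwd/z 16.0 -92.0 pitch up deg -156.0
```

The aligned front edge at row 172 is the end wall's top edge hiding the parts. So the scoop is about 35° nose-down inside the channel, with the parts stopped against the wall. I'll tip a little more, then draw back to let them drop.

Request:
{"api": "carry_out", "payload": {"targets": [[[0.03, 0, -0.01], 0], [[0.06, 0, -0.03], 0], [[0.09, 0, -0.04], 0], [[0.09, 0, -0.04], 0], [[0.07, 0, -0.04], 0], [[0.03, 0, -0.04], 0], [[-0.02, 0, -0.04], 0], [[-0.07, 0, -0.04], 0], [[-0.1, 0, -0.04], 0]]}}

```text
t: 21.07
tcp_pos: [537.6, 68.4, 295.0]
eef_rot: [0.783, 0.622, 0.001, 0.0]
ft_force: [-0.8, 0.2, -0.9]
opening: 0.15
grasp_force: 58.7
```

```bash
python3 wr.py; python3 tr.py
```

```text
[267, 160, 15, 10, 76] [275. 163.] widths [12, 2]
[218, 163, 24, 26, 491] [230. 178.] widths [1, 15, 24, 23]
[268, 168, 3, 5, 6] [269. 170.] widths [2]
[274, 168, 3, 3, 5] [275. 169.] widths [1]
[268, 171, 20, 19, 308] [278. 181.] widths [1, 18, 18]
21.1167 [537.4  67.8 294.9] [-0.6 -1.4 -1. ]
scene 4 261 264 195 196
side 3 276 278 180 180
brass [-80.  28. 207.] err 2.1 tcp [-71.   6. 295.]
```

Parts are pouring out; wait a little and look again.

Request:
{"api": "carry_out", "payload": {"targets": [[[0, 0, 0], 0], [[0, 0, 0], 0], [[0, 0, -0.02], 0], [[0, 0, -0.04], 0], [[0, 0, -0.04], 0], [[0, 0, -0.04], 0]]}}

```text
t: 21.72
tcp_pos: [537.8, 69.4, 300.7]
eef_rot: [0.783, 0.623, 0.0, 0.0]
ft_force: [-1.0, 0.4, -1.0]
opening: 0.15
grasp_force: 58.8
```

```bash
python3 wr.py; python3 br.py
```

```text
21.7667 [537.6  69.4 300.5] [-0.   0.3 -1.5]
scene [(241, [214.0, 176.0]), (15, [211.0, 201.0])]
side [(3, [203.0, 163.0]), (3, [186.0, 172.0]), (4, [206.0, 190.0]), (13, [202.0, 194.0]), (18, [209.0, 194.0])]
```

The wrist view shows no brass left in the scoop, and brass has appeared in the bowl. Lift clear and check the scene by code.

Request:
{"api": "carry_out", "payload": {"targets": [[[0, 0, -0.1], 0], [[0, 0, -0.2], 0], [[0, 0, -0.35], 0], [[0, 0, -0.5], 0], [[0, 0, -0.6], 0], [[0, 0, -0.6], 0]]}}

```text
t: 22.37
tcp_pos: [539.1, 69.3, 394.0]
eef_rot: [0.783, 0.622, 0.003, 0.002]
ft_force: [1.0, 0.3, -0.1]
opening: 0.148
grasp_force: 58.8
```

```bash
python3 - <<'E'
from h import *
u=np.array([-.217,-.976]);v=np.array([.976,-.217])
for n,t in (("wrist",80),("scene",3),("side",3)):
    A=cam(n);h=cv2.cvtColor(A[0],cv2.COLOR_BGR2HSV); m=cv2.inRange(h,(12,110,50),(28,255,255))
    k,L,st,ce=cv2.connectedComponentsWithStats(m)
    for s,c in zip(st[1:],ce[1:]):
        x=plane(A,c,12)
        if s[4]>=3 and 350<x[0]<720 and -320<x[1]<300: print(n,s[4],c.round(),"xy@12",x[:2].round(),"xy@200",plane(A,c,200)[:2].round())
plan(490,225,345,-13)
E
```

```text
scene 4 [215. 198.] xy@12 [ 542. -233.] xy@200 [674.  -4.]
scene 22 [212. 200.] xy@12 [ 559. -231.] xy@200 [687.  -2.]
side 68 [206. 193.] xy@12 [ 540. -235.] xy@200 [719. -26.]
tcp [536.9  69.2 389.2] phi -13.0 j [ 2.9 10.2 74.1  0.  95.7 15.9] units [ 0.94 -0.54  0.3 ] turn -0.0
```

Request:
{"api": "carry_out", "payload": {"targets": [[[0.15, -0.09, 0], 0], [[0.35, -0.2, 0], 0], [[0.55, -0.32, 0], 0], [[0.75, -0.43, 0.1], 0], [[0.94, -0.54, 0.3], 0], [[0.94, -0.54, 0.6], 0], [[0.94, -0.54, 0.8], 0], [[0.94, -0.54, 1], 0], [[0.94, -0.54, 1], 0]]}}

```text
t: 23.27
tcp_pos: [484.0, 223.0, 232.1]
eef_rot: [0.782, 0.623, -0.008, -0.003]
ft_force: [-0.6, -0.0, -1.3]
opening: 0.149
grasp_force: 58.8
```

```bash
python3 -c "
from h import *
plan(490,225,100,-13)"
```

```text
tcp [484.  223.  232.1] phi -13.0 j [20.2 14.7 90.5 -0.  75.8 33.2] units [0.03 0.05 0.88] turn 0.0
```

Lower to just above the expected nose contact (TCP about 105), then ease down.

Request:
{"api": "carry_out", "payload": {"targets": [[[0, 0, 0.2], 0], [[0, 0, 0.4], 0], [[0, 0, 0.6], 0], [[0, 0, 0.75], 0], [[0, 0, 0.83], 0], [[0, 0, 0.83], 0]]}}

```text
t: 23.77
tcp_pos: [488.5, 223.9, 113.5]
eef_rot: [0.783, 0.622, -0.003, -0.001]
ft_force: [-0.6, -0.0, -1.5]
opening: 0.146
grasp_force: 58.8
```

Request:
{"api": "carry_out", "payload": {"targets": [[[0, 0, 0.03], 0], [[0, 0, 0.06], 0], [[-0.03, 0, 0.09], 0], [[-0.06, 0, 0.12], 0], [[-0.06, 0, 0.12], 0]]}}

```text
t: 24.18
tcp_pos: [487.5, 215.0, 97.5]
eef_rot: [0.783, 0.622, -0.001, -0.0]
ft_force: [-1.0, -1.5, -0.1]
opening: 0.148
grasp_force: 58.8
```

Request:
{"api": "carry_out", "payload": {"targets": [[[-0.03, 0, 0.04], 0], [[-0.07, 0, 0.07], 0], [[-0.11, 0, 0.1], 0], [[-0.11, 0, 0.1], 0]]}}

```text
t: 24.52
tcp_pos: [485.8, 200.1, 84.7]
eef_rot: [0.783, 0.622, 0.002, 0.0]
ft_force: [-1.8, 1.1, 13.5]
opening: 0.145
grasp_force: 61.3
```

Request:
{"api": "carry_out", "payload": {"targets": [[[-0.04, 0, 0.03], 0], [[-0.08, 0, 0.06], 0], [[-0.11, 0, 0.09], 0], [[-0.11, 0, 0.09], 0]]}}

```text
t: 24.85
tcp_pos: [482.0, 182.3, 73.3]
eef_rot: [0.783, 0.622, 0.002, 0.002]
ft_force: [-5.9, -5.9, 33.2]
opening: 0.144
grasp_force: 66.4
```

Request:
{"api": "carry_out", "payload": {"targets": [[[0, 0, -0.03], 0], [[0, 0, -0.03], 0]]}}

```text
t: 25.02
tcp_pos: [481.7, 183.7, 75.2]
eef_rot: [0.783, 0.622, 0.002, 0.001]
ft_force: [0.2, -0.3, 2.7]
opening: 0.145
grasp_force: 62.9
```

Request:
{"api": "carry_out", "payload": {"targets": [[[0, 0, 0], 0], [[0, 0, 0], 0], [[0, 0, 0], 0], [[0, 0, 0], 0], [[0, 0, 0], 0], [[0, 0, 0], 0]], "hand": 0.6}}

```text
t: 25.52
tcp_pos: [480.6, 183.9, 73.3]
eef_rot: [0.783, 0.622, -0.0, -0.0]
ft_force: [-0.4, 0.3, 0.5]
opening: 0.6
grasp_force: 0.0
```

Request:
{"api": "carry_out", "payload": {"targets": [[[0, 0, -0.1], 0], [[0, 0, -0.3], 0], [[0, 0, -0.5], 0], [[0, 0, -0.75], 0], [[0, 0, -1], 0], [[0, 0, -1], 0]]}}

```text
t: 26.02
tcp_pos: [485.5, 185.4, 231.2]
eef_rot: [0.783, 0.623, 0.007, 0.003]
ft_force: [1.9, 1.0, -0.1]
opening: 0.599
grasp_force: 0.0
```

```bash
python3 - <<'E'
from h import *
plan(503,-26,335,40)
# black grip block on the bench seen from scene & side: top-most/bottom extent near (482,190)
for n in ("scene","side"):
    A=cam(n); g=A[0].max(2); p=proj(A,[[482,186,82],[482,186,34],[500,265,9],[478,170,0]])
    print(n,p.round(1).tolist()); x,y=p[:2].mean(0).astype(int)
    w=(g[y-35:y+35,x-35:x+35]<45).astype(np.uint8); k,L,st,ce=cv2.connectedComponentsWithStats(w)
    print([(s.tolist()[:5]) for s in st[1:] if s[4]>15],"offset",x-35,y-35)
E
```

```text
tcp [485.5 185.4 231.2] phi -13.0 j [16.2 12.7 93.3  0.  73.1 29.2] units [-1.34  0.44 -0.7 ] turn -1.77
scene [[306.2, 236.4], [305.2, 248.2], [318.6, 271.4], [301.9, 252.9]]
[[24, 17, 10, 18, 133]] offset 270 207
side [[326.1, 223.2], [324.6, 236.9], [343.6, 259.9], [319.8, 243.1]]
[[0, 0, 31, 36, 327], [0, 15, 5, 7, 16]] offset 290 195
```

Request:
{"api": "carry_out", "payload": {"targets": [[[0, 0, -0.25], 0], [[0, 0, -0.5], 0], [[-0.25, 0.1, -0.69], 0], [[-0.5, 0.2, -0.69], 0], [[-0.75, 0.3, -0.69], 0], [[-1, 0.42, -0.69], 0], [[-1, 0.42, -0.69], 0]]}}

```text
t: 26.7
tcp_pos: [508.8, 17.4, 325.4]
eef_rot: [0.784, 0.62, -0.002, 0.001]
ft_force: [0.4, -0.3, -0.1]
opening: 0.599
grasp_force: 0.0
```

```bash
cat > fin.py <<'E'
from h import *
from scipy.spatial import ConvexHull
from scipy.optimize import differential_evolution
A=cam("wrist");h=cv2.cvtColor(A[0],cv2.COLOR_BGR2HSV); m=cv2.inRange(h,(12,110,50),(28,255,255))
k,L,st,ce=cv2.connectedComponentsWithStats(m)
print("bowl/tin/inlet px",proj(A,[[550,-205,20],[405,-170,20],[537,90,172]]).round().tolist())
for s,c in zip(st[1:],ce[1:]):
    if s[4]>15: print("wrist",s.tolist(),"xy@15",plane(A,c,15)[:2].round())
M=[]
for n,o in (("scene",(285,215)),("side",(300,200))):
    B=cam(n); p=proj(B,[482,190,60])[0].astype(int); x0,y0=p-30
    M.append((B,(B[0].max(2)[y0:y0+60,x0:x0+60]<45).astype(np.uint8),(x0,y0)))
    print(n,M[-1][1].sum())
def cost(q):
    x,y,yaw,pit,dz=q; c,s=np.cos(yaw),np.sin(yaw); t=0
    P=np.array([[a,b,z] for a in(-48,-12) for b in(-7,7) for z in(34,82)],float)
    cp,sp=np.cos(pit),np.sin(pit)
    P=np.c_[P[:,0]*cp+P[:,2]*sp,P[:,1],-P[:,0]*sp+P[:,2]*cp+dz]
    W=np.c_[x+P[:,0]*c-P[:,1]*s,y+P[:,0]*s+P[:,1]*c,P[:,2]]
    for B,m,o in M:
        I=np.zeros((240,240),np.uint8); cv2.fillConvexPoly(I,cv2.convexHull(((proj(B,W)-o+.5)*4).astype(np.int32)),1)
        I=cv2.resize(I.astype(np.float32),(60,60),interpolation=cv2.INTER_AREA)
        t+=np.abs(I-m).sum()/max(m.sum(),1)
    return t
r=differential_evolution(cost,[(440,530),(180,260),(1.1,1.6),(-.8,.8),(-3,60)],seed=0,maxiter=60,popsize=12)
print("scoop x,y,yaw,pitch(deg),dz",r.x[:2].round(),np.degrees(r.x[2:4]).round(),r.x[4].round(),"cost",round(r.fun,2))
E
python3 fin.py
```

```text
bowl/tin/inlet px [[310.0, 282.0], [213.0, 282.0], [263.0, 87.0]]
wrist [290, 272, 6, 12, 45] xy@15 [ 525. -194.]
wrist [283, 280, 6, 7, 19] xy@15 [ 512. -201.]
wrist [295, 280, 15, 25, 204] xy@15 [ 536. -223.]
scene 133
side 288
scoop x,y,yaw,pitch(deg),dz [484. 180.] [ 67. -27.] 14.0 cost 0.65
```

Request:
{"api": "carry_out", "payload": {"targets": [[[-0.2, 0.09, 0], 0], [[-0.45, 0.19, -0.05], 0], [[-0.7, 0.3, -0.1], 0], [[-0.86, 0.38, -0.1], 0], [[-0.86, 0.38, -0.1], 0]]}}

```text
t: 27.27
tcp_pos: [536.3, -117.8, 341.3]
eef_rot: [0.783, 0.622, -0.001, 0.001]
ft_force: [-0.8, 0.6, 0.3]
opening: 0.599
grasp_force: 0.0
```

Request:
{"api": "carry_out", "payload": {"targets": [[[-0.25, 0.1, 0], 0], [[-0.5, 0.2, 0], 0], [[-0.75, 0.3, 0], 0], [[-0.86, 0.38, 0], 0], [[-0.86, 0.38, 0], 0], [[-0.86, 0.38, 0], 0]]}}

```text
t: 27.77
tcp_pos: [561.7, -252.0, 340.5]
eef_rot: [0.783, 0.623, -0.0, -0.002]
ft_force: [-0.5, 1.1, -0.7]
opening: 0.6
grasp_force: 0.0
```

```bash
sed -i 's/ M.append/ MM=(B[0].max(2)[y0:y0+60,x0:x0+60]<45).astype(np.uint8); _,LL,ss,_c=cv2.connectedComponentsWithStats(MM); print(n,"black",[s.tolist() for s in ss[1:] if s[4]>10]); M.append/' fin.py; python3 fin.py; python3 -c "
from h import *
A=cam('wrist');print('one part px area',[(A[1][0,0]/(A[3][2,3]-z))**2*264 for z in (10,20)])"
```

```text
bowl/tin/inlet px [[235.0, 117.0], [128.0, 117.0], [137.0, -187.0]]
wrist [219, 78, 11, 10, 78] xy@15 [ 546. -157.]
wrist [206, 109, 14, 17, 126] xy@15 [ 519. -199.]
wrist [219, 121, 17, 24, 185] xy@15 [ 536. -222.]
wrist [243, 124, 11, 11, 77] xy@15 [ 564. -226.]
wrist [176, 209, 59, 58, 1042] xy@15 [ 470. -370.]
scene black [[18, 12, 10, 18, 133]]
scene 133
side black [[0, 0, 24, 31, 299]]
side 305
scoop x,y,yaw,pitch(deg),dz [485. 180.] [ 71. -17.] 12.0 cost 0.69
one part px area [np.float64(129.36226740483716), np.float64(134.99330512928273)]
```

Request:
{"api": "carry_out", "payload": {"targets": [[[0, -0.2, 0], 0], [[0, -0.4, 0], 0], [[0, -0.5, 0], 0], [[0, -0.5, 0], 0], [[0, -0.5, 0], 0]]}}

```text
t: 28.38
tcp_pos: [488.1, -235.3, 343.3]
eef_rot: [0.782, 0.623, 0.001, 0.001]
ft_force: [0.6, -1.3, 0.7]
opening: 0.6
grasp_force: 0.0
```

```bash
python3 - <<'E'
src=open("fin.py").read()
exec(src.split("r=diff")[0].replace("s[4]>15","s[4]>8"))
M=M[:1]
for pit in (-30,-15,-8,0,8,15,30,45):
    p=np.radians(pit); dz=max(0,47*-np.sin(p)) if p<0 else max(0,56*np.sin(p)-9*np.cos(p))
    r=differential_evolution(lambda q:cost([q[0],q[1],q[2],p,dz]),[(430,540),(160,280),(1.1,1.6)],seed=0,maxiter=25,popsize=10)
    print(pit,r.x.round(2),round(r.fun,3))
h=cv2.cvtColor(A[0],cv2.COLOR_BGR2HSV);m=cv2.inRange(h,(8,60,25),(32,255,255));k,L,st,ce=cv2.connectedComponentsWithStats(m)
print("loose",[(s.tolist(),c.round().tolist()) for s,c in zip(st[1:],ce[1:]) if s[4]>15])
E
```

```text
bowl/tin/inlet px [[289.0, 116.0], [181.0, 115.0], [221.0, -195.0]]
wrist [274, 77, 11, 11, 84] xy@15 [ 546. -157.]
wrist [259, 108, 14, 17, 126] xy@15 [ 519. -198.]
wrist [272, 120, 18, 24, 194] xy@15 [ 536. -223.]
wrist [297, 124, 11, 11, 76] xy@15 [ 565. -227.]
wrist [224, 208, 59, 58, 1276] xy@15 [ 462. -373.]
scene black [[18, 12, 10, 18, 134]]
scene 134
side black [[0, 0, 25, 31, 316]]
side 318
-30 [492.39 186.59   1.1 ] 0.22
-15 [488.07 181.44   1.18] 0.229
-8 [484.62 173.96   1.16] 0.21
0 [480.43 168.61   1.24] 0.195
8 [481.15 163.84   1.22] 0.181
15 [484.89 162.12   1.2 ] 0.186
30 [492.79 160.21   1.15] 0.242
45 [497.28 160.03   1.11] 0.382
loose [([274, 77, 11, 11, 94], [279.0, 82.0]), ([259, 108, 15, 17, 145], [266.0, 116.0]), ([271, 119, 19, 26, 232], [281.0, 131.0]), ([295, 123, 14, 12, 103], [302.0, 128.0]), ([224, 207, 59, 59, 1648], [253.0, 237.0])]
```

The bowl holds all five: four blobs whose positions agree from two viewpoints, one of them double. The tin and the chute show none. The scoop's block appears nearer the chute than expected, so I'll check it with the wrist camera.

Request:
{"api": "carry_out", "payload": {"targets": [[[0.3, 0, 0], 0], [[0.6, 0, 0], 0], [[0.85, 0, 0], 0], [[1, 0, 0], 0], [[1, 0, 0], 0]]}}

```text
t: 28.95
tcp_pos: [523.9, -85.7, 342.0]
eef_rot: [0.781, 0.625, 0.001, -0.001]
ft_force: [0.6, -0.9, -0.3]
opening: 0.6
grasp_force: 0.0
```

Request:
{"api": "carry_out", "payload": {"targets": [[[0.3, -0.05, 0], 0], [[0.6, -0.1, 0], 0], [[0.85, -0.2, 0], 0], [[1, -0.25, 0], 0], [[1, -0.25, 0], 0]]}}

```text
t: 29.37
tcp_pos: [519.4, 69.0, 342.1]
eef_rot: [0.781, 0.625, 0.001, -0.001]
ft_force: [-0.2, 0.4, 0.3]
opening: 0.601
grasp_force: 0.0
```

```bash
cat > sc.py <<'E'
from h import *
A=cam("wrist"); plan(465,120,340)
g=A[0].max(2); m=(g<40).astype(np.uint8); k,L,st,ce=cv2.connectedComponentsWithStats(m)
for s,c in zip(st[1:],ce[1:]):
    if s[4]>60: print(s.tolist(),c.round(),"xy@82",plane(A,c,82)[:2].round(),"xy@20",plane(A,c,20)[:2].round())
# model: pan outline corners and block top for upright scoop, expected place
E
python3 sc.py
```

```text
tcp [519.8  66.4 342. ] phi -12.7 j [ 2.7  9.6 81.4  0.  89.  15.4] units [ 0.27 -0.44  0.01] turn None
[301, 0, 69, 44, 513] [331.  25.] xy@82 [641. 196.] xy@20 [658. 205.]
[192, 91, 15, 16, 160] [199.  97.] xy@82 [475. 150.] xy@20 [466. 152.]
[0, 236, 512, 148, 34292] [255. 336.] xy@82 [ 467. -194.] xy@20 [ 457. -245.]
[222, 240, 10, 37, 289] [226. 258.] xy@82 [457. -60.] xy@20 [445. -90.]
```

Request:
{"api": "carry_out", "payload": {"targets": [[[0.25, -0.15, 0], 0], [[0.5, -0.3, 0], 0], [[0.68, -0.42, 0], 0], [[0.68, -0.42, 0], 0], [[0.68, -0.42, 0], 0]]}}

```text
t: 29.83
tcp_pos: [481.4, 178.0, 342.2]
eef_rot: [0.782, 0.623, -0.0, 0.001]
ft_force: [0.4, -0.2, 1.0]
opening: 0.597
grasp_force: 0.0
```

```bash
cat >> sc.py <<'E'
# steel pan: bluish-grey vs bench: print edges along the scoop axis from lines of low-saturation contrast
p=proj(A,[[475,150,82],[480,180,0],[490,230,0],[495,260,0]]).round(); print("px",p.tolist())
np.savez("ws.npz",K=A[1],k=A[2],T=A[3],f=A[0])
E
python3 sc.py; python3 - <<'E'
from h import *
d=np.load("ws.npz");A=(d["f"],d["K"],float(d["k"]),d["T"])
g=cv2.GaussianBlur(A[0],(3,3),0); ed=cv2.Canny(g,40,100)
ls=cv2.HoughLinesP(ed,1,np.pi/180,18,minLineLength=18,maxLineGap=4)
for l in ls[:,0]:
    a,b=[plane(A,q,20) for q in (l[:2],l[2:])]
    if all(420<x[0]<560 and 130<x[1]<330 for x in(a,b)): print(l.tolist(),a[:2].round(),b[:2].round(),"len",np.linalg.norm(a-b).round(),"ang",np.degrees(np.arctan2(*(b-a)[1::-1])).round())
E
```

```text
tcp [481.7 177.  342.2] phi -13.0 j [15.5  8.7 82.6 -0.1 88.8 28.5] units [-0.4  -0.02  0.01] turn None
[342, 37, 48, 74, 474] [357.  72.] xy@82 [624. 247.] xy@20 [644. 247.]
[243, 175, 11, 24, 194] [248. 189.] xy@82 [469. 136.] xy@20 [464. 119.]
[0, 236, 512, 148, 34662] [254. 336.] xy@82 [427. -86.] xy@20 [ 416. -138.]
px [[250.0, 178.0], [249.0, 144.0], [248.0, 108.0], [247.0, 87.0]]
[213, 102, 234, 102] [446. 250.] [474. 243.] len 29.0 ang -13.0
[250, 99, 287, 99] [496. 242.] [545. 231.] len 50.0 ang -13.0
[212, 103, 219, 184] [444. 249.] [425. 136.] len 115.0 ang -99.0
[228, 137, 228, 116] [454. 199.] [461. 227.] len 29.0 ang 76.0
[272, 146, 272, 118] [511. 173.] [520. 211.] len 39.0 ang 78.0
[227, 172, 227, 137] [441. 151.] [453. 199.] len 50.0 ang 76.0
[227, 116, 254, 116] [460. 227.] [496. 219.] len 37.0 ang -13.0
```

```bash
python3 - <<'E'
from h import *
d=np.load("ws.npz");A=(d["f"],d["K"],float(d["k"]),d["T"])
C={n:cam(n) for n in("scene","side")}
def W(q,P):
    x,y,yaw,p,dz=q;P=np.array(P,float);c,s=np.cos(yaw),np.sin(yaw);cp,sp=np.cos(p),np.sin(p)
    P=np.c_[P[:,0]*cp+P[:,2]*sp,P[:,1],-P[:,0]*sp+P[:,2]*cp+dz]
    return np.c_[x+P[:,0]*c-P[:,1]*s,y+P[:,0]*s+P[:,1]*c,P[:,2]]
B=[[a,b,z] for a in(-48,-12) for b in(-7,7) for z in(34,82)]
obs=[243,254,175];sc=[294,304,224,242]
for pit in (-25,-15,-8,0,8,15,25,35):
    p=np.radians(pit); dz=47*np.sin(-p) if p<0 else max(0,56*np.sin(p)-9*np.cos(p))
    def res(q):
        Q=[*q,p,dz]; n=proj(A,W(Q,[[56,0,9],[22,32.5,28],[22,-32.5,28],[-30,32.5,28]])); b=proj(A,W(Q,B)); s=proj(C["scene"],W(Q,B))
        return np.r_[n[0,1]-116,n[1,0]-227.5,n[2,0]-272,b[:,0].min()-243,b[:,0].max()-254,b[:,1].min()-175,s[:,0].min()-294,s[:,0].max()-304,s[:,1].min()-224,s[:,1].max()-242]
    r=least_squares(res,[480,168,1.34]); print(pit,r.x.round(2),"rms",np.sqrt((r.fun**2).mean()).round(2),r.fun.round(1).tolist())
E
```

```text
-25 [479.42 175.1    1.32] rms 2.72 [1.1, -3.0, 2.4, -0.8, -0.1, -4.1, -3.7, -2.3, -3.3, -3.3]
-15 [477.89 169.44   1.32] rms 2.5 [1.1, -2.5, 1.9, -0.7, -0.0, -4.0, -3.0, -2.6, -3.7, -2.6]
-8 [476.8  165.5    1.32] rms 2.35 [1.8, -2.2, 1.4, -0.5, 0.1, -4.3, -2.3, -2.7, -3.3, -1.8]
0 [475.62 160.98   1.33] rms 2.3 [3.2, -1.8, 0.8, -0.4, 0.2, -4.9, -2.1, -1.9, -2.4, -0.7]
8 [474.97 157.84   1.33] rms 2.6 [4.6, -1.7, 0.6, -0.1, 0.5, -5.8, -1.8, -0.6, -2.3, -0.7]
15 [474.67 154.81   1.35] rms 3.52 [6.9, -1.7, 0.8, 0.4, 0.9, -7.5, -1.6, 0.6, -3.1, -1.9]
25 [473.67 148.28   1.35] rms 6.08 [12.8, -1.6, 1.3, 0.5, 1.4, -12.5, -1.2, 1.9, -4.5, -4.3]
35 [472.88 142.03   1.35] rms 8.85 [19.5, -1.2, 1.9, 0.9, 2.1, -17.8, -0.7, 3.0, -4.9, -6.2]
```

The fit puts the scoop level (0±8°), but its rear sits against the chute's feet under the plate. I'll pinch one side wall near the nose and draw it clear along the bench.

Request:
{"api": "carry_out", "payload": {"targets": [[[0.08, 0.1, 0.25], 0], [[0.16, 0.2, 0.5], 0], [[0.16, 0.2, 0.75], 0], [[0.16, 0.2, 1], 0], [[0.16, 0.2, 1], 0]]}}

```text
t: 30.4
tcp_pos: [511.0, 190.8, 184.8]
eef_rot: [0.783, 0.621, -0.007, -0.003]
ft_force: [-1.2, -1.3, 0.0]
opening: 0.599
grasp_force: 0.0
```

Request:
{"api": "carry_out", "payload": {"targets": [[[0, 0, 0.25], 0], [[0, 0, 0.5], 0], [[0, 0, 0.75], 0], [[0, 0, 0.75], 0], [[0, 0, 0.75], 0]]}}

```text
t: 30.82
tcp_pos: [515.6, 193.1, 79.8]
eef_rot: [0.783, 0.622, -0.001, -0.0]
ft_force: [-0.9, -0.6, -0.1]
opening: 0.599
grasp_force: 0.0
```

```bash
python3 -c "
from h import *
plan(516,195,14,-13)"
```

```text
tcp [515.6 193.1  79.8] phi -13.1 j [ 16.1  24.8 100.1  -0.   55.2  29.3] units [0.01 0.   0.44] turn -0.0
```

Request:
{"api": "carry_out", "payload": {"targets": [[[0.01, 0, 0.12], 0], [[0.01, 0, 0.24], 0], [[0.01, 0, 0.35], 0], [[0.01, 0, 0.43], 0], [[0.01, 0, 0.43], 0]]}}

```text
t: 31.23
tcp_pos: [517.8, 195.8, 16.9]
eef_rot: [0.783, 0.622, 0.001, 0.0]
ft_force: [-0.2, 0.2, -0.4]
opening: 0.601
grasp_force: 0.0
```

Request:
{"api": "carry_out", "payload": {"targets": [[[0, 0, 0], 0], [[0, 0, 0], 0], [[0, 0, 0], 0], [[0, 0, 0], 0], [[0, 0, 0], 0], [[0, 0, 0], 0], [[0, 0, 0], 0]], "hand": 0}}

```text
t: 31.82
tcp_pos: [517.1, 196.3, 16.6]
eef_rot: [0.783, 0.622, 0.001, 0.0]
ft_force: [0.4, 0.7, 6.2]
opening: 0.011
grasp_force: 40.2
```

Request:
{"api": "carry_out", "payload": {"targets": [[[0.03, 0, 0], 0], [[0.08, 0, 0], 0], [[0.14, 0, 0], 0], [[0.21, 0, 0], 0], [[0.28, 0, 0], 0], [[0.35, 0, 0], 0], [[0.42, 0, 0], 0], [[0.48, 0, 0], 0], [[0.52, 0, 0], 0], [[0.54, 0, 0], 0]]}}

```text
t: 32.65
tcp_pos: [533.8, 274.7, 15.9]
eef_rot: [0.782, 0.623, -0.001, 0.0]
ft_force: [-1.1, -4.0, 7.2]
opening: 0.013
grasp_force: 40.2
```

Request:
{"api": "carry_out", "payload": {"targets": [[[0, 0, 0], 0], [[0, 0, 0], 0], [[0, 0, 0], 0], [[0, 0, 0], 0], [[0, 0, 0], 0]], "hand": 0.5}}

```text
t: 33.07
tcp_pos: [534.0, 274.6, 15.1]
eef_rot: [0.783, 0.622, -0.0, -0.0]
ft_force: [0.7, 0.1, 0.4]
opening: 0.504
grasp_force: 0.0
```

Request:
{"api": "carry_out", "payload": {"targets": [[[0, 0, -0.1], 0], [[0, 0, -0.25], 0], [[0, 0, -0.5], 0], [[0, 0, -0.75], 0], [[0, 0, -1], 0], [[0, 0, -1], 0]]}}

```text
t: 33.57
tcp_pos: [538.9, 276.7, 173.4]
eef_rot: [0.783, 0.622, 0.007, 0.002]
ft_force: [1.3, 0.9, 0.1]
opening: 0.503
grasp_force: 0.0
```

Request:
{"api": "carry_out", "payload": {"targets": [[[-0.25, -0.1, -0.25], 0], [[-0.5, -0.2, -0.5], 0], [[-0.6, -0.25, -0.75], 0], [[-0.6, -0.25, -1], 0], [[-0.6, -0.25, -1], 0], [[-0.6, -0.25, -1], 0]]}}

```text
t: 34.07
tcp_pos: [479.2, 195.3, 320.9]
eef_rot: [0.783, 0.622, 0.005, 0.002]
ft_force: [0.5, 0.2, 0.8]
opening: 0.498
grasp_force: 0.0
```

```bash
python3 - <<'E'
from h import *
plan(0,0,0)
u=[]
A=cam("wrist");S=cam("scene");D=cam("side")
def blk(c,lo,hi):
    k,L,st,ce=cv2.connectedComponentsWithStats((c[0].max(2)<42).astype(np.uint8))
    for s,e in zip(st[1:],ce[1:]):
        x=plane(c,e,58)
        if 60<s[4]<1200 and 430<x[0]<560 and 150<x[1]<300: print(s.tolist(),x[:2].round()); u.append((c,s))
for c in(A,S,D): blk(c,0,0)
B=np.array([[a,b,z] for a in(-48,-12) for b in(-7,7) for z in(34,82)],float)
for pit in(-30,-15,-8,0,8,15,30):
    p=np.radians(pit);dz=47*np.sin(-p) if p<0 else max(0,56*np.sin(p)-9*np.cos(p))
    def res(q):
        c,s=np.cos(q[2]),np.sin(q[2]);P=np.c_[B[:,0]*np.cos(p)+B[:,2]*np.sin(p),B[:,1],-B[:,0]*np.sin(p)+B[:,2]*np.cos(p)+dz]
        w=np.c_[q[0]+P[:,0]*c-P[:,1]*s,q[1]+P[:,0]*s+P[:,1]*c,P[:,2]];o=[]
        for cc,b in u:
            z=proj(cc,w);o+=[z[:,0].min()-b[0],z[:,0].max()-b[0]-b[2],z[:,1].min()-b[1],z[:,1].max()-b[1]-b[3]]
        return np.array(o)
    r=least_squares(res,[490,245,1.34],x_scale=[10,10,.1]);print(pit,r.x.round(2),np.sqrt((r.fun**2).mean()).round(2))
E
```

```text
tcp [479.2 195.3 320.9] phi -13.1 j [17.5  9.3 84.8 -0.  85.4 30.6] units [-2.   -2.84  2.1 ] turn None
[306, 240, 10, 18, 141] [491. 216.]
[325, 226, 13, 21, 204] [493. 214.]
-30 [516.4  264.71   1.1 ] 0.63
-15 [507.63 258.43   1.24] 0.91
-8 [499.4  253.74   1.39] 0.96
0 [503.56 242.64   1.15] 0.98
8 [505.28 236.73   1.07] 0.95
15 [509.55 235.19   1.03] 1.03
30 [515.67 231.44   1.01] 1.44
```

```bash
python3 - <<'E'
from h import *
S=cam("scene");D=cam("side")
o=np.array([521,-2]);yaw=np.radians(-102);R=np.array([[np.cos(yaw),-np.sin(yaw)],[np.sin(yaw),np.cos(yaw)]])
t=np.radians(27)
def P(a,d,h): # flap angle, dist uphill of hinge, height normal
    s=d*np.cos(a);x=37-s*np.cos(t)+h*np.sin(t);z=194-(167)*np.tan(t)+s*np.sin(t)+h*np.cos(t)
    return [*(o+R@[x,d*np.sin(a)]),z]
for n,c in(("scene",S),("side",D)):
    k,L,st,ce=cv2.connectedComponentsWithStats((c[0].max(2)<45).astype(np.uint8))
    q=proj(c,P(-.3,60,60))[0]
    print(n,"dark",[(s[:5].tolist()) for s,e in zip(st[1:],ce[1:]) if s[4]>8 and np.linalg.norm(e-q)<30])
    for a in(0,-.3,-.54,-.62): print(a,"post top",proj(c,P(a,60,76))[0].round(1),"flap tip top",proj(c,P(a,80,38))[0].round(1))
E
```

```text
scene dark [[266, 174, 4, 13, 32]]
0 post top [254.7 177. ] flap tip top [259.6 189.3]
-0.3 post top [259.4 175.6] flap tip top [266.  187.3]
-0.54 post top [262.5 174.5] flap tip top [270.  185.7]
-0.62 post top [263.3 174.2] flap tip top [271.  185.2]
side dark [[258, 158, 27, 23, 263]]
0 post top [261.6 162.8] flap tip top [269.1 176. ]
-0.3 post top [266.3 161. ] flap tip top [275.2 173.4]
-0.54 post top [268.9 159.6] flap tip top [278.6 171.4]
-0.62 post top [269.6 159.2] flap tip top [279.4 170.9]
```

```bash
python3 -c "
from cell import sign_off
print(sign_off())"
```

```text
the job is handed in; nothing more can be done
None
```

Job handed in: the flap is fully over and closing the tin lane, image measurements put all five cord ends in the bowl and none in the tin, and the empty scoop is back on the bench and released, apparently upright; my picture views ran out before the pour, so these last checks were by image code only.

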